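# Plug the gauge cases along the dividing slide

### The job

Work the row of brass gauge cases out from under the dust guard one notch at a time: pull up the black spring knob, slide the carriage one notch and let the knob drop fully home, stopping and locking at each of the five notches in turn. At each notch, before going on, set the loose plug of the same colour fully home and upright in the case that has come to the loading place; a case whose plug is not on the bench stays open. Finish with the slide locked at the fifth notch and every plug in its own case, and leave the loupes and the screw dish where they stand.

Things in the scene. Friction and masses are not known exactly. Their poses are not given: they have to be found in the camera images.
- slide_base: Fixed dividing slide, dark steel foot plate 130 x 550 x 12 mm, toothed index bar along its front. Origin: on the table under the middle of the foot plate. Its +x points across the slide, away from the robot; +y is the way the carriage travels when indexed forward; z up. Place and yaw (up to 0.2 rad) vary between starts but stay fixed in a run.
- guard_edge (a point): Middle of the top edge (88 mm above the table), nearest the loading place, of the thin clear dust guard that covers the waiting cases on the slide's -y side: 27 mm from the loading place; 85 mm wide across the slide. Nothing can be set into a case beneath it. Frame as slide_base.
- carriage (a joint): Travel in m of the aluminium carriage along the slide's +y. 0 at the start, all cases under the guard; notches every 0.046: 0, 0.046 .. 0.230; end stop 0.236. It carries five brass cases 46 mm apart, in order of coming out: red, yellow, green, blue, white. Slides with about 2.5 N of friction; locked while the index pin is in a notch.
- index_knob (a joint): Lift in m of the spring index knob: 0 fully home (pin in a notch), stop at 0.017. The pin clears the teeth from 0.009; lift about 0.013 to slide. The spring pulls down with 5 N at home, 10 N at 0.013, and snaps it home when let go over a notch (round-nosed 8 mm pin, 10 mm notch: finds its way in from 2 mm off); let go between notches it rests on a tooth at 0.008 to 0.009.
- knob_grip (a point): Middle of the index knob: black knurled upright cylinder, 26 mm diameter, 25 mm high, orange dot on top, taken from above. Point on its axis, 67 mm above the table when home, 11 mm below its top. A lug (top 46 mm above the table) lies under it. Rides on the carriage, 60 mm in front (slide -x) of the row of cases and 46 mm ahead (+y) of the red case. Frame as slide_base.
- loading_place (a point): Fixed point on the slide where each case comes to stand in turn, marked by a white pointer (70 mm high) 46 mm behind it: centre of the mouth of the case there, 70 mm above the table. At notch k (travel k x 46 mm) the k-th case stands here. Frame as slide_base.
- case_red (a point): Centre of the mouth (rim height, 70 mm above the table) of the brass case with the red band, the no. 1 in the row: outside diameter 44 mm, bore 34 mm, 28 mm deep inside. It is fixed on the carriage and moves with it; frame as slide_base.
- case_yellow (a point): Centre of the mouth (rim height, 70 mm above the table) of the brass case with the yellow band, the no. 2 in the row: outside diameter 44 mm, bore 34 mm, 28 mm deep inside. It is fixed on the carriage and moves with it; frame as slide_base.
- case_green (a point): Centre of the mouth (rim height, 70 mm above the table) of the brass case with the green band, the no. 3 in the row: outside diameter 44 mm, bore 34 mm, 28 mm deep inside. It is fixed on the carriage and moves with it; frame as slide_base.
- case_blue (a point): Centre of the mouth (rim height, 70 mm above the table) of the brass case with the blue band, the no. 4 in the row: outside diameter 44 mm, bore 34 mm, 28 mm deep inside. It is fixed on the carriage and moves with it; frame as slide_base.
- case_white (a point): Centre of the mouth (rim height, 70 mm above the table) of the brass case with the white band, the no. 5 in the row: outside diameter 44 mm, bore 34 mm, 28 mm deep inside. It is fixed on the carriage and moves with it; frame as slide_base.
- plug_red: Loose red tapered dust plug, about 60 g, upright; origin: centre of its underside, z up. Black taper 26 mm diameter at the bottom to 31 mm at 16 mm height, then a red flange 41 mm diameter (16 to 21 mm up), then a red round handle 22 mm diameter (21 to 41 mm up) to grip. Fully home its flange lies on the rim and its origin is 16 mm below the mouth. May be absent.
- plug_yellow: Loose yellow tapered dust plug, about 60 g, upright; origin: centre of its underside, z up. Black taper 26 mm diameter at the bottom to 31 mm at 16 mm height, then a yellow flange 41 mm diameter (16 to 21 mm up), then a yellow round handle 22 mm diameter (21 to 41 mm up) to grip. Fully home its flange lies on the rim and its origin is 16 mm below the mouth. May be absent.
- plug_green: Loose green tapered dust plug, about 60 g, upright; origin: centre of its underside, z up. Black taper 26 mm diameter at the bottom to 31 mm at 16 mm height, then a green flange 41 mm diameter (16 to 21 mm up), then a green round handle 22 mm diameter (21 to 41 mm up) to grip. Fully home its flange lies on the rim and its origin is 16 mm below the mouth. May be absent.
- plug_blue: Loose blue tapered dust plug, about 60 g, upright; origin: centre of its underside, z up. Black taper 26 mm diameter at the bottom to 31 mm at 16 mm height, then a blue flange 41 mm diameter (16 to 21 mm up), then a blue round handle 22 mm diameter (21 to 41 mm up) to grip. Fully home its flange lies on the rim and its origin is 16 mm below the mouth. May be absent.
- plug_white: Loose white tapered dust plug, about 60 g, upright; origin: centre of its underside, z up. Black taper 26 mm diameter at the bottom to 31 mm at 16 mm height, then a white flange 41 mm diameter (16 to 21 mm up), then a white round handle 22 mm diameter (21 to 41 mm up) to grip. Fully home its flange lies on the rim and its origin is 16 mm below the mouth. May be absent.
- loupe_black: Bystander: black eye loupe, 38 mm diameter, 34 mm high, loose among the plugs. Origin under its centre.
- loupe_grey: Bystander: grey eye loupe, 38 mm diameter, 34 mm high, loose among the plugs. Origin under its centre.
- screw_dish: Bystander: closed clear dish with small brass screws, 46 mm diameter, 18 mm high, loose among the plugs. Origin under its centre.
Mind the look-alikes: they are no part of the job. What is meant by the plug_blue is not pink, and is the smaller of those in its own colour.

How it is judged:
On the way, in this order (a step that is already met when the one before it is completed fails the run):
1. the slide is locked at notch 1: the red case stands at the loading place and the index knob is fully home (value of joint carriage between 0.043 and 0.049 m and value of joint index_knob below 0.0025 m), for 0.2 s.
2. the red plug (if it is there) is set fully home in the red case while that case stands at the loading place (horizontal distance between plug_red and loading_place below 0.005 m and z of plug_red in the frame of loading_place below -0.0125 m and angle between plug_red's own z axis and vertical below 0.1 rad), for 0.2 s.
3. the slide is locked at notch 2: the yellow case stands at the loading place and the index knob is fully home (value of joint carriage between 0.089 and 0.095 m and value of joint index_knob below 0.0025 m), for 0.2 s.
4. the yellow plug (if it is there) is set fully home in the yellow case while that case stands at the loading place (horizontal distance between plug_yellow and loading_place below 0.005 m and z of plug_yellow in the frame of loading_place below -0.0125 m and angle between plug_yellow's own z axis and vertical below 0.1 rad), for 0.2 s.
5. the slide is locked at notch 3: the green case stands at the loading place and the index knob is fully home (value of joint carriage between 0.135 and 0.141 m and value of joint index_knob below 0.0025 m), for 0.2 s.
6. the green plug (if it is there) is set fully home in the green case while that case stands at the loading place (horizontal distance between plug_green and loading_place below 0.005 m and z of plug_green in the frame of loading_place below -0.0125 m and angle between plug_green's own z axis and vertical below 0.1 rad), for 0.2 s.
7. the slide is locked at notch 4: the blue case stands at the loading place and the index knob is fully home (value of joint carriage between 0.181 and 0.187 m and value of joint index_knob below 0.0025 m), for 0.2 s.
8. the blue plug (if it is there) is set fully home in the blue case while that case stands at the loading place (horizontal distance between plug_blue and loading_place below 0.005 m and z of plug_blue in the frame of loading_place below -0.0125 m and angle between plug_blue's own z axis and vertical below 0.1 rad), for 0.2 s.
9. the slide is locked at notch 5: the white case stands at the loading place and the index knob is fully home (value of joint carriage between 0.227 and 0.233 m and value of joint index_knob below 0.0025 m), for 0.2 s.
10. the white plug (if it is there) is set fully home in the white case while that case stands at the loading place (horizontal distance between plug_white and loading_place below 0.005 m and z of plug_white in the frame of loading_place below -0.0125 m and angle between plug_white's own z axis and vertical below 0.1 rad), for 0.2 s.
At the end, for the whole second after the job is handed in: The carriage is at the fifth notch (within 3 mm of 0.230 m) with the index knob home (lift under 2.5 mm), and every plug that is present stands in the case of its own colour, centred within 5 mm, its flange within 3.5 mm of the rim, tilted less than 0.1 rad and at rest (all of step 9 and horizontal distance between plug_red and case_red below 0.005 m and z of plug_red in the frame of case_red below -0.0125 m and angle between each of plug_red, plug_yellow, plug_green, plug_blue, plug_white's own z axis and vertical below 0.1 rad and linear speed of each of plug_red, plug_yellow, plug_green, plug_blue, plug_white below 0.02 m/s and horizontal distance between plug_yellow and case_yellow below 0.005 m and z of plug_yellow in the frame of case_yellow below -0.0125 m and horizontal distance between plug_green and case_green below 0.005 m and z of plug_green in the frame of case_green below -0.0125 m and horizontal distance between plug_blue and case_blue below 0.005 m and z of plug_blue in the frame of case_blue below -0.0125 m and horizontal distance between plug_white and case_white below 0.005 m and z of plug_white in the frame of case_white below -0.0125 m); the robot touches nothing.
It fails at once if a loupe or the screw dish is pushed more than 6 cm from its place (distance of any of loupe_black, loupe_grey, screw_dish from where it was at the start of the episode above 0.06 m).
Of plug_red, plug_yellow, plug_green, plug_blue, plug_white only 3 to 5 are there at a start; the rules pass over those that are not, and their reading is None.
At some moment in a run one of plug_red, plug_yellow, plug_green, plug_blue, plug_white may be knocked a few centimetres aside while the robot is not near it.
It also fails if it takes over 210 s, if anything falls off the work surface, if the arm or the gripper's body presses on something with over 40 N, if the wrist force passes 120 N, or if a joint passes its speed limit or range.

### The arm

A 7-joint arm with a two-finger parallel gripper is mounted at the origin on the work surface. World frame = base frame: x ahead of the robot, y to its left, z up, the work surface at z = 0. Lengths are in m, angles in rad, forces in N, time in s.
With the tool pointing down it reaches from about 0.4 to 0.85 m from the base axis. Payload 4.4 kg.
Tool frame: the origin (TCP) lies midway between the tips of the shut fingers; the grasp point (between the pads) lies 19 mm behind it; z points along the fingers, y is the line along which they close (so a half turn about z gives the same grasp; the last joint's range is limited). The gripper opens to 94 mm and grips with 3 to 60 N. Pads are 16 mm wide; open, the fingers measure 119 mm over their backs; the gripper's body (75 mm by 177 mm) begins 78 mm behind the grasp point.
Start: joints at [1.187, 0.628, 0.038, 1.517, -0.027, 0.996, -0.02], TCP at [0.203, -0.617, 0.205] pointing down, gripper open.
Joint ranges: [-3.06, 3.06], [-0.37, 2.12], [-1.25, 1.32], [0.18, 2.47], [-1.1, 4.24], [0.23, 1.98], [-2.94, 2.94]. Speed limits (rad/s): [2.57, 2.57, 3.14, 3.14, 3.14, 3.14, 3.14].

### API

Orientations are given as a 3x3 rotation matrix whose columns are the frame's x, y, z axes.
In Python, from station import arm gives the robot as it stands. The module is installed in compiled form; this text tells all that it offers.
- The arm moves only by the tool carry_out, never from a script. Its argument "motion" is a list that holds one entry, the list of rows, each a list of 7 numbers: the turn, a rotation vector about the world's x, y, z scaled (see below), then the shift along the world's x, y, z scaled (see below), then the opening, from 0 (shut) to 1 (fully open). A call has 1 to 5 rows; each row shifts and turns the commanded pose from where the row before left it; what a row does not reach is not made up. The controller multiplies each number of a shift by 0.03 m and each number of a turn by 0.1 rad. A row lasts 1/8 s, in which the tool goes at most 62.5 mm and 10.7 degrees, less where a joint would pass 70% of its speed; a pose out of reach is approached as far as the arm can. A call with a number of a shift or a turn outside -1 to 1 is refused whole. A call with a gripper value outside its range is refused whole. The fingers move at their own pace and stop on an object; the grip force is fixed at half the most. Time passes only in rows, so rows that do not move let the fingers close. It gives the time, the measured TCP pose, the force, the opening and the grip force at its end, in the units of the state.
- arm.get_obs(): the state, without advancing time (a new reading comes with each control period).
- arm.grab_frame(name): name is "side" or "top"; returns a dict with "pixels" (384x512x3 uint8, red, green, blue), "range_z" (384x512 float32, m along the optical axis (not along the pixel's ray), 0 where there is no reading), "fovy" (degrees; the focal length in pixels is half the picture's height over the tangent of half this angle, whatever the lens; pixels are square), "cx", "cy" (the principal point, pixels), "dist" ([k1, k2, p1, p2, k3] as OpenCV has them; the pictures are not rectified), "rvec" (rotation vector, rad) and "tvec" (3), from world to camera coordinates, as OpenCV has them. Camera axes: x right, y down, z forward; pixel columns grow to the right and rows downward; lengths in m; the calibration is good to about 2 mm. A picture is of the moment at which its call begins.
- arm.hand_in(): hands the job in; it is judged then, once.
The state is a dict: "time_s": time; "qpos": joint angles; "joint_vel": joint speeds; "joint_efforts": joint torques, N m; "tcp_pos": TCP position; "tcp_rot": TCP orientation; "ft_force": force on the tool from outside, world axes, zero at the start; "moment": the same for the moment, N m; "grip_width": finger opening in m; "grasp_force": force on a finger pad.
Only numpy, scipy, OpenCV 4.12 (cv2) and the standard library are available. Lean on these libraries where they do the work, as an engineer would, in place of code of your own. Each camera call takes 0.05 s, during which the arm holds its last target. There are 200 camera calls.

## Working session

There is one attempt and no reset: what is moved stays moved. The work goes in short steps, Python scripts to look and compute and a tool call to move; the robot and the scene stay as the last step left them, time stands still between calls to the robot, and variables do not carry over. Pictures are saved under pics/ and viewed, at most 14 in all, crops included, and the job is handed in when it is done.

Besides the shell and the picture viewer there is one more tool, called after "Emit:" as a command line: name --argument value ..., lists and objects as JSON in quotes. carry_out: Moves the arm, as the interface text tells. Shifts and turns lie within -1 to 1; 1 stands for 0.03 m of shift or 0.1 rad of turn. Its arguments: {"type":"object","properties":{"motion":{"type":"array","items":{"type":"array","items":{"type":"array","items":{"type":"number","minimum":-1,"maximum":1}}}}},"required":["motion"]}

```bash
mkdir -p pics
cat > h.py <<'E'
import numpy as np,cv2
from station import arm
def K(f):
    F=192/np.tan(np.radians(f["fovy"])/2); return np.array([[F,0,f["cx"]],[0,F,f["cy"]],[0,0,1.]])
def grab(n,save=None):
    f=arm.grab_frame(n)
    if save: cv2.imwrite('pics/'+save,cv2.cvtColor(f["pixels"],cv2.COLOR_RGB2BGR))
    return f
def ray(f,uv):
    p=cv2.undistortPoints(np.array(uv,float).reshape(-1,1,2),K(f),np.array(f["dist"],float)).reshape(-1,2)
    R=cv2.Rodrigues(np.array(f["rvec"],float))[0]; c=-R.T@np.array(f["tvec"],float).ravel()
    return c,np.c_[p,np.ones(len(p))]@R
def onplane(f,uv,z):
    c,d=ray(f,uv); return c+d*((z-c[2])/d[:,2])[:,None]
def cloud(f):
    v,u=np.mgrid[0:384,0:512]; c,d=ray(f,np.c_[u.ravel(),v.ravel()])
    return (c+d*f["range_z"].reshape(-1,1)).reshape(384,512,3)
def proj(f,P):
    return cv2.projectPoints(np.array(P,float).reshape(-1,1,3),np.array(f["rvec"],float),np.array(f["tvec"],float),K(f),np.array(f["dist"],float))[0].reshape(-1,2)
E
python3 - <<'E'
from h import *
for n in("top","side"):
    f=grab(n,n+"0.png"); c,d=ray(f,[[256,192]]); print(n,c,d,f["fovy"],f["dist"])
    np.savez(n+"0.npz",**f)
print(arm.get_obs())
E
```

```text
top [0.3462525  0.00838511 1.00138878] [[ 0.19922326 -0.00749069 -0.97997225]] 48.74618696417694 [0.01208419 0.         0.         0.         0.        ]
side [0.01333545 0.47036916 0.7186086 ] [[ 0.53645711 -0.49584909 -0.682966  ]] 54.30094174540456 [0.03666356 0.         0.         0.         0.        ]
{'time_s': 0.1, 'qpos': array([ 1.18717958,  0.62924519,  0.03846389,  1.51819237, -0.02697874,
        0.99630352, -0.01999895]), 'joint_vel': array([ 0.00262339, -0.00169195, -0.00015989, -0.00244531,  0.00140598,
       -0.00092263,  0.00052237]), 'joint_efforts': array([ 2.55268198e-03, -5.50789261e+01,  1.14743203e+00, -1.87115943e+01,
       -5.20563300e-02,  1.92020391e-02,  3.76034495e-05]), 'tcp_pos': array([ 0.20295894, -0.61691133,  0.20467609]), 'tcp_rot': array([[ 9.49920280e-01,  3.12491853e-01, -5.50244164e-04],
       [ 3.12492334e-01, -9.49919042e-01,  1.53431197e-03],
       [-4.32274186e-05, -1.62942114e-03, -9.99998672e-01]]), 'ft_force': array([-0.60321122, -0.67183736, -0.48127474]), 'moment': array([-0.04202719, -0.00321425, -0.01849443]), 'grasp_force': 0.0, 'grip_width': 0.09399209275681222}
```

View pics/top0.png

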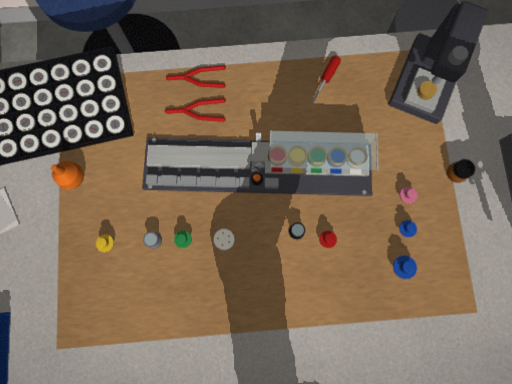

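View pics/side0.png

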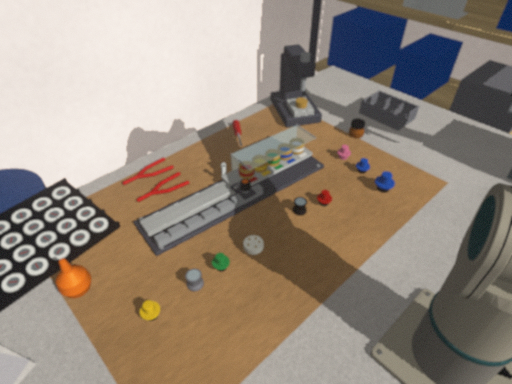

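The top view shows yellow at (105,243), green at (183,239), red at (328,239), a small blue at (408,228), a large blue at (405,267) and a pink one at (409,196). The loupes are at (152,240) and (297,230), the dish at (224,239), the knob at (257,178) and the pointer at (258,136). I see no white plug. For plug_blue, the (408,228) one fits because it is blue rather than pink and is the smaller of the two blues. I'll measure next and confirm in an enlarged crop.

Run:
```python
from h import *
f=dict(np.load("top0.npz")); s=dict(np.load("side0.npz"))
P=cloud(f); Q=cloud(s)
px=f["pixels"]
for n,(u,v) in dict(yellow=(105,243),greyl=(152,240),green=(183,239),dish=(224,239),blackl=(297,230),red=(328,239),pink=(409,196),blue=(408,228),BIG=(405,267)).items():
    w=P[v-18:v+18,u-18:u+18]; m=w[...,2]; 
    zmax=np.percentile(m[m>.008],95) if (m>.008).sum() else 0
    h=(m>zmax-.008); c=w[h]
    # side cloud near
    d=np.hypot(Q[...,0]-c[:,0].mean(),Q[...,1]-c[:,1].mean())<.03
    sc=Q[d&(Q[...,2]>zmax-.008)]
    mid=(c.min(0)+c.max(0))/2
    print(n,c.mean(0).round(4),mid.round(4),'zmax',zmax.round(4),h.sum(),'width',np.ptp(c,0).round(3),'side',sc.mean(0).round(4) if len(sc) else None,len(sc))
# knob
hsv=cv2.cvtColor(px,cv2.COLOR_RGB2HSV)
sub=(slice(165,192),slice(245,272))
m=(hsv[...,0]<20)&(hsv[...,1]>120)&(hsv[...,2]>60); mm=np.zeros_like(m); mm[sub]=m[sub]
v,u=np.nonzero(mm); print('knob dot',u.mean(),v.mean(),len(u),onplane(f,[[u.mean(),v.mean()]],.078))
print('knobcloud',P[178,252:264].round(3).tolist())
# foot plate corners for yaw: dark region depth? print guard/case pixels
for u,v in [(277,155),(297,155),(317,156),(338,157),(358,157)]: print(onplane(f,[[u,v]],.07).round(4),P[v,u].round(3))
crop=np.hstack([cv2.resize(px[180:290,370:450],None,fx=5,fy=5,interpolation=2),cv2.resize(px[120:204,240:320],(400,420),interpolation=2)[:550] if 0 else cv2.resize(px[120:230,240:320],None,fx=5,fy=5,interpolation=2)])
cv2.imwrite('pics/c1.png',crop[:,:,::-1])
cv2.imwrite('pics/c2.png',cv2.resize(px[120:205,135:385],None,fx=3.2,fy=3.2,interpolation=2)[:,:,::-1])
```

```text
yellow [0.4533 0.345  0.0758] [0.4069 0.1887 0.5191] zmax 0.0422 81 width [0.121 0.361 0.965] side [0.453  0.3608 0.04  ] 100
greyl [0.4528 0.2449 0.0545] [0.4093 0.1376 0.5151] zmax 0.0366 188 width [0.126 0.258 0.973] side [0.452  0.2516 0.0348] 185
green [0.4483 0.1745 0.0648] [0.4038 0.0982 0.5182] zmax 0.0422 78 width [0.115 0.18  0.966] side [0.4462 0.1812 0.0401] 74
dish [0.4419 0.0839 0.0313] [0.4064 0.0582 0.5052] zmax 0.0169 334 width [0.12  0.1   0.992] side [0.4393 0.087  0.0142] 275
blackl [ 0.4455 -0.0826  0.0655] [ 0.4059 -0.047   0.5158] zmax 0.0378 183 width [0.119 0.111 0.971] side [ 0.4449 -0.0844  0.0344] 102
red [ 0.4166 -0.142   0.1132] [ 0.3897 -0.078   0.5183] zmax 0.043 79 width [0.087 0.173 0.966] side [ 0.4184 -0.1522  0.0398] 49
pink [ 0.4957 -0.3222  0.1262] [ 0.4338 -0.1785  0.5183] zmax 0.0426 78 width [0.175 0.374 0.966] side [ 0.5046 -0.3476  0.0394] 14
blue [ 0.4264 -0.3201  0.0981] [ 0.3936 -0.1726  0.5178] zmax 0.0419 82 width [0.095 0.362 0.967] side [ 0.428  -0.3386  0.0392] 41
BIG [ 0.3449 -0.3032  0.095 ] [ 0.3448 -0.1619  0.5243] zmax 0.0546 156 width [0.029 0.34  0.954] side [ 0.3422 -0.3153  0.0526] 75
knob dot 256.375 177.0625 48 [[ 0.56792967 -0.00231726  0.078     ]]
knobcloud [[0.567, 0.008, 0.078], [0.567, 0.005, 0.075], [0.566, 0.003, 0.078], [0.566, 0.001, 0.078], [0.566, -0.001, 0.077], [0.565, -0.004, 0.08], [0.566, -0.006, 0.076], [0.565, -0.008, 0.078], [0.565, -0.01, 0.078], [0.565, -0.012, 0.077], [0.566, -0.015, 0.074], [0.573, -0.018, 0.042]]
[[ 0.6175 -0.0536  0.07  ]] [ 0.613 -0.052  0.087]
[[ 0.6136 -0.0991  0.07  ]] [ 0.608 -0.097  0.089]
[[ 0.6074 -0.1443  0.07  ]] [ 0.602 -0.141  0.088]
[[ 0.601  -0.1917  0.07  ]] [ 0.596 -0.188  0.088]
[[ 0.5972 -0.2371  0.07  ]] [ 0.593 -0.233  0.086]
```

View pics/c1.png

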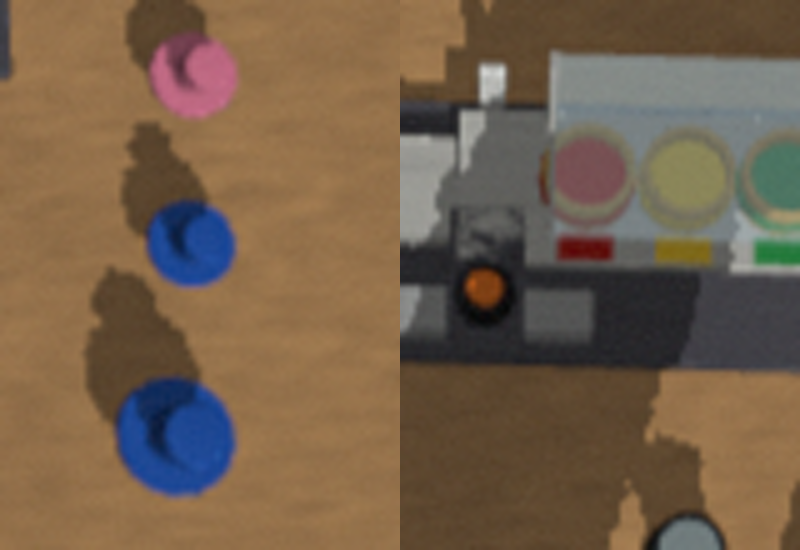

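View pics/c2.png

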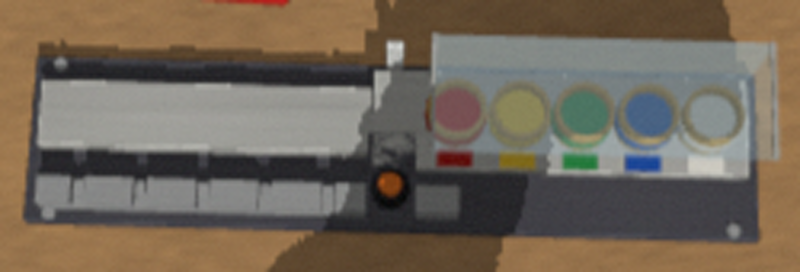

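The crop confirms it: the small blue at (408,228) has a flange about 17 px wide, against 24 px for the large one at (405,267), and pink is separate at (409,196). The white pointer is at about (258,134), in line with the knob.

```bash
cat >> h.py <<'E'
def plug(P,xy,r=.03,lo=.034,hi=.05):
    for _ in range(3):
        m=(np.hypot(P[...,0]-xy[0],P[...,1]-xy[1])<r)&(P[...,2]>lo)&(P[...,2]<hi); xy=np.median(P[m],0)[:2]; r=.018
    return P[m].mean(0),m.sum()
E
python3 - <<'E'
from h import *
f=dict(np.load("top0.npz")); s=dict(np.load("side0.npz"))
P=cloud(f); Q=cloud(s)
for n,xy in dict(yellow=(.453,.359),greyl=(.453,.25),green=(.447,.18),blackl=(.445,-.084),red=(.418,-.151),pink=(.504,-.346),blue=(.427,-.337),big=(.345,-.315)).items():
    print(n,[ (plug(p,xy)[0].round(4),plug(p,xy)[1]) for p in (P,Q)])
c=lambda u,v:(135+u/3.2,120+v/3.2)
F=onplane(f,[c(25,220),c(758,240),c(40,57)],.012); print('foot',F.round(4))
d=F[0]-F[1]; print('yaw front',np.arctan2(-d[0],d[1]),np.hypot(*d[:2]))
print('pointer',onplane(f,[c(393,45)],.07))
# label strips: colour marks
print('mouths yaw',np.arctan2(-(.6175-.5972),.1835))
hs=cv2.cvtColor(s["pixels"],cv2.COLOR_RGB2HSV); m=(hs[...,0]<20)&(hs[...,1]>120)&(hs[...,2]>60)
u0=proj(s,[[.568,-.002,.078]])[0]; print(u0)
v,u=np.nonzero(m); k=np.hypot(u-u0[0],v-u0[1])<9; print('side dot',u[k].mean(),v[k].mean(),k.sum(),onplane(s,[[u[k].mean(),v[k].mean()]],.078))
E
```

```text
yellow [(array([0.4574, 0.3579, 0.0402]), np.int64(78)), (array([0.453 , 0.3608, 0.04  ]), np.int64(100))]
greyl [(array([0.4548, 0.2496, 0.0353]), np.int64(93)), (array([0.4519, 0.2514, 0.0354]), np.int64(137))]
green [(array([0.451 , 0.1788, 0.0401]), np.int64(76)), (array([0.4462, 0.1812, 0.0401]), np.int64(74))]
blackl [(array([ 0.4503, -0.0846,  0.0354]), np.int64(75)), (array([ 0.4453, -0.085 ,  0.0352]), np.int64(61))]
red [(array([ 0.4225, -0.1541,  0.04  ]), np.int64(75)), (array([ 0.4185, -0.1517,  0.0394]), np.int64(53))]
pink [(array([ 0.5104, -0.3545,  0.0397]), np.int64(74)), (array([ 0.5061, -0.3526,  0.0398]), np.int64(33))]
blue [(array([ 0.4316, -0.3415,  0.0394]), np.int64(77)), (array([ 0.4279, -0.339 ,  0.0393]), np.int64(41))]
big [(array([ 0.3426, -0.3095,  0.0442]), np.int64(41)), (array([ 0.3398, -0.3082,  0.0416]), np.int64(51))]
foot [[ 0.578   0.2693  0.012 ]
 [ 0.517  -0.2728  0.012 ]
 [ 0.7046  0.2543  0.012 ]]
yaw front -0.11203912995795373 0.5454915285015243
pointer [[ 0.67127441 -0.01412663  0.07      ]]
mouths yaw -0.11017869507093125
[244.46103161 180.83670657]
side dot 246.30275229357798 177.4954128440367 109 [[ 0.57453494 -0.01430925  0.078     ]]
```

Slide axes: ex=(.994,-.112), ey=(.112,.994). The knob is at about (.5675,-.0025) and the loading place at about (.627,-.009), which agrees with the pointer. The white plug is absent. I'm moving over the knob now.

Emit:
carry_out --motion '[[[0,0,0.54,0.58,0.975,0,0.5],[0,0,0.54,0.58,0.975,0,0.5],[0,0,0.54,0.58,0.975,0,0.5],[0,0,0.54,0.58,0.975,0,0.5],[0,0,0.54,0.58,0.975,0,0.5]]]'

```text
time_s: 0.72
tcp_pos: [0.2905, -0.47, 0.2052]
tcp_rot: [[0.831, 0.556, -0.0], [0.556, -0.831, 0.001], [0.0, -0.001, -1.0]]
ft_force: [0.9, -0.1, -0.1]
grip_width: 0.0486
grasp_force: 0.0
```

Emit:
carry_out --motion '[[[0,0,0.54,0.58,0.975,0,0.5],[0,0,0.54,0.58,0.975,0,0.5],[0,0,0.54,0.58,0.975,0,0.5],[0,0,0.54,0.58,0.975,0,0.5],[0,0,0.54,0.58,0.975,0,0.5]]]'

```text
time_s: 1.35
tcp_pos: [0.3774, -0.3238, 0.2053]
tcp_rot: [[0.653, 0.758, -0.0], [0.758, -0.653, 0.0], [0.0, -0.0, -1.0]]
ft_force: [0.7, -0.2, -0.0]
grip_width: 0.0467
grasp_force: 0.0
```

Emit:
carry_out --motion '[[[0,0,0.54,0.58,0.975,0,0.5],[0,0,0.54,0.58,0.975,0,0.5],[0,0,0.54,0.58,0.975,0,0.5],[0,0,0.54,0.58,0.975,0,0.5],[0,0,0.54,0.58,0.975,0,0.5]]]'

```text
time_s: 1.98
tcp_pos: [0.4644, -0.1777, 0.2053]
tcp_rot: [[0.427, 0.904, -0.001], [0.904, -0.427, 0.0], [-0.0, -0.001, -1.0]]
ft_force: [-0.3, 0.0, 1.6]
grip_width: 0.0472
grasp_force: 0.0
```

Emit:
carry_out --motion '[[[0,0,0.54,0.58,0.975,0,0.5],[0,0,0.54,0.58,0.975,0,0.5],[0,0,0.54,0.58,0.975,0,0.5],[0,0,0.54,0.58,0.975,0,0.5],[0,0,0.54,0.58,0.975,0,0.5]]]'

```text
time_s: 2.6
tcp_pos: [0.5513, -0.0316, 0.2052]
tcp_rot: [[0.171, 0.985, -0.001], [0.985, -0.171, -0.0], [-0.0, -0.001, -1.0]]
ft_force: [0.3, 0.2, 0.3]
grip_width: 0.0469
grasp_force: 0.0
```

Emit:
carry_out --motion '[[[0,0,0.54,0.58,0.975,-0.5,0.5],[0,0,0,0,0,-0.5,0.5],[0,0,0,0,0,-0.5,0.5],[0,0,0,0,0,0,0.5]]]'

```text
time_s: 3.1
tcp_pos: [0.5669, -0.0049, 0.159]
tcp_rot: [[0.121, 0.993, -0.004], [0.993, -0.121, -0.001], [-0.001, -0.003, -1.0]]
ft_force: [-0.1, -1.0, 0.4]
grip_width: 0.047
grasp_force: 0.0
```

Emit:
carry_out --motion '[[[0,0,0.1,0,0,-1,0.5],[0,0,0,0,0,-1,0.5],[0,0,0,0,0,-1,0.5],[0,0,0,0,0,-0.7,0.5],[0,0,0,0,0,0,0.5]]]'

```text
time_s: 3.72
tcp_pos: [0.5674, -0.0043, 0.0486]
tcp_rot: [[0.11, 0.994, -0.003], [0.994, -0.11, -0.001], [-0.001, -0.003, -1.0]]
ft_force: [-0.2, 0.4, 0.1]
grip_width: 0.0473
grasp_force: 0.0
```

Run:
```python
from h import *
o=arm.get_obs(); print(o["tcp_pos"],o["ft_force"])
f=grab("top"); s=grab("side")
a=cv2.resize(f["pixels"][130:210,215:300],None,fx=4.7,fy=4.7,interpolation=2); b=cv2.resize(s["pixels"][130:210,205:290],None,fx=4.7,fy=4.7,interpolation=2)
cv2.imwrite('pics/k1.png',np.hstack([a,b])[:,:,::-1]); print(proj(f,[o["tcp_pos"]]),proj(s,[o["tcp_pos"]]))
```

```text
[ 0.56738803 -0.00432324  0.04860028] [-0.23279673  0.35441081  0.07572602]
[[257.36547446 180.19537363]] [[245.57930939 188.89187021]]
```

View pics/k1.png

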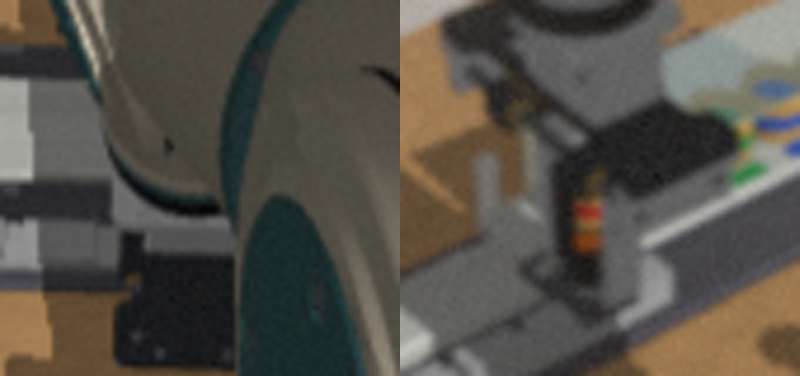

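The arm hides the top view. The side view shows the fingers straddling the knob, with the orange dot at crop (588,225). Closing and lifting.

Emit:
carry_out --motion '[[[0,0,0,0,0,0,0.0],[0,0,0,0,0,0,0.0],[0,0,0,0,0,0,0.0],[0,0,0,0,0,0,0.0]]]'

```text
time_s: 4.32
tcp_pos: [0.5667, -0.0031, 0.05]
tcp_rot: [[0.109, 0.994, -0.003], [0.994, -0.109, -0.0], [-0.001, -0.003, -1.0]]
ft_force: [-4.1, -0.3, 6.1]
grip_width: 0.0256
grasp_force: 30.0
```

Emit:
carry_out --motion '[[[0,0,0,0,0,0.22,0.0],[0,0,0,0,0,0.22,0.0],[0,0,0,0,0,0,0.0],[0,0,0,0,0,0,0.0]]]'

```text
time_s: 4.82
tcp_pos: [0.5669, -0.0032, 0.0619]
tcp_rot: [[0.109, 0.994, -0.003], [0.994, -0.109, -0.0], [-0.0, -0.003, -1.0]]
ft_force: [-3.0, 0.5, -9.0]
grip_width: 0.0258
grasp_force: 30.0
```

Emit:
carry_out --motion '[[[0,0,0,0,0,0.05,0.0],[0,0,0,0.043,0.381,0,0.0],[0,0,0,0.043,0.381,0,0.0],[0,0,0,0.043,0.381,0,0.0],[0,0,0,0.043,0.381,0,0.0]]]'

```text
time_s: 5.45
tcp_pos: [0.5718, 0.0406, 0.0634]
tcp_rot: [[0.11, 0.994, -0.004], [0.994, -0.11, -0.003], [-0.003, -0.004, -1.0]]
ft_force: [-5.7, -2.5, -11.3]
grip_width: 0.025
grasp_force: 30.0
```

Emit:
carry_out --motion '[[[0,0,0,0,0,0,0.0],[0,0,0,0,0,0,0.0],[0,0,0,0,0,0,0.0]]]'

```text
time_s: 5.82
tcp_pos: [0.5721, 0.0434, 0.0636]
tcp_rot: [[0.108, 0.994, -0.003], [0.994, -0.108, 0.001], [0.0, -0.003, -1.0]]
ft_force: [-4.8, 1.2, -10.3]
grip_width: 0.0253
grasp_force: 30.0
```

Emit:
carry_out --motion '[[[0,0,0,0,0,-0.24,0.0],[0,0,0,0,0,-0.24,0.0],[0,0,0,0,0,0,0.0],[0,0,0,0,0,0,0.4],[0,0,0,0,0,0,0.4]]]'

```text
time_s: 6.45
tcp_pos: [0.5774, 0.0427, 0.0515]
tcp_rot: [[0.109, 0.994, 0.007], [0.994, -0.109, 0.001], [0.002, 0.007, -1.0]]
ft_force: [-0.2, 0.2, -0.2]
grip_width: 0.0372
grasp_force: 0.0
```

Emit:
carry_out --motion '[[[0,0,0,0,0,0,0.4],[0,0,0,0,0,0,0.4]]]'

```text
time_s: 6.7
tcp_pos: [0.5749, 0.0424, 0.0504]
tcp_rot: [[0.109, 0.994, 0.002], [0.994, -0.109, 0.0], [0.0, 0.002, -1.0]]
ft_force: [-1.0, 0.3, -0.1]
grip_width: 0.0376
grasp_force: 0.0
```

Emit:
carry_out --motion '[[[0,0,0,0,0,1,0.4],[0,0,0,0,0,1,0.5],[0,0,0,0,0,1,0.5],[0,0,0,-0.724,-0.936,0,0.5],[0,0,0,-0.724,-0.936,0,0.5]]]'

```text
time_s: 7.32
tcp_pos: [0.5306, -0.0142, 0.1405]
tcp_rot: [[0.108, 0.994, 0.002], [0.994, -0.108, -0.0], [0.0, 0.002, -1.0]]
ft_force: [0.3, -0.5, -0.1]
grip_width: 0.0468
grasp_force: 0.0
```

Emit:
carry_out --motion '[[[0,0,0,-0.724,-0.936,0,0.5],[0,0,0,-0.724,-0.936,0,0.5],[0,0,0,-0.724,-0.936,0,0.5],[0,0,0,-0.724,-0.936,0,0.5],[0,0,0,-0.724,-0.936,0,0.5]]]'

```text
time_s: 7.95
tcp_pos: [0.4215, -0.1552, 0.1401]
tcp_rot: [[0.109, 0.994, 0.001], [0.994, -0.109, -0.001], [-0.0, 0.002, -1.0]]
ft_force: [0.6, -0.5, 0.2]
grip_width: 0.0472
grasp_force: 0.0
```

Emit:
carry_out --motion '[[[0,0,0,0,0,-1,0.5],[0,0,0,0,0,-1,0.5],[0,0,0,0,0,0,0.5],[0,0,0,0,0,0,0.5]]]'

```text
time_s: 8.45
tcp_pos: [0.4224, -0.1541, 0.0805]
tcp_rot: [[0.108, 0.994, 0.001], [0.994, -0.108, -0.0], [-0.0, 0.001, -1.0]]
ft_force: [0.0, 0.6, -0.0]
grip_width: 0.0471
grasp_force: 0.0
```

Run:
```python
from h import *
o=arm.get_obs(); print(o["tcp_pos"])
f=grab("top"); s=grab("side")
P=cloud(f);Q=cloud(s)
for n,C in(("top",P),("side",Q)):
    k=(np.hypot(C[...,0]-.572,C[...,1]-.043)<.011)&(C[...,2]>.06)&(C[...,2]<.11)
    print(n,'knob',np.median(C[k],0) if k.any() else None,np.percentile(C[k][:,2],90) if k.any() else 0,k.sum())
    print('red',plug(C,(.421,-.153)) if n=='side' else '')
a=cv2.resize(f["pixels"][130:210,215:300],None,fx=4.7,fy=4.7,interpolation=2); b=cv2.resize(s["pixels"][160:240,285:370],None,fx=4.7,fy=4.7,interpolation=2)
cv2.imwrite('pics/k2.png',np.hstack([a,b])[:,:,::-1])
```

```text
[ 0.42243927 -0.15407735  0.08050447]
top knob [0.57108708 0.04305552 0.07746148] 0.0800447429457241 78
red 
side knob [0.5704128  0.04434639 0.07873225] 0.07980083992479876 40
red (array([ 0.41786972, -0.15169018,  0.03969063]), np.int64(53))
```

View pics/k2.png

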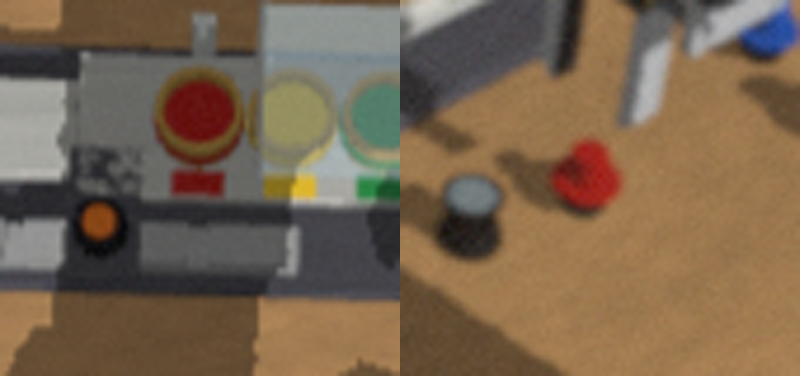

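The knob is home (top at 0.078 m) and the red case stands open at the loading place, at top pixel about (257,154). The red plug is under the gripper. Grasping it.

Emit:
carry_out --motion '[[[0,0,0,-0.03,0.02,-0.9,0.5],[0,0,0,0,0,-0.95,0.5],[0,0,0,0,0,0,0.5],[0,0,0,0,0,0,0.0],[0,0,0,0,0,0,0.0]]]'

```text
time_s: 9.18
tcp_pos: [0.4216, -0.1538, 0.0254]
tcp_rot: [[0.109, 0.994, 0.002], [0.994, -0.109, -0.001], [-0.0, 0.002, -1.0]]
ft_force: [-0.5, -0.0, 0.3]
grip_width: 0.0302
grasp_force: 0.0
```

Emit:
carry_out --motion '[[[0,0,0,0,0,0,0.0],[0,0,0,0,0,0,0.0],[0,0,0,0,0,0,0.0]]]'

```text
time_s: 9.55
tcp_pos: [0.4213, -0.1537, 0.025]
tcp_rot: [[0.109, 0.994, 0.001], [0.994, -0.109, -0.001], [-0.0, 0.001, -1.0]]
ft_force: [-0.2, -0.7, 7.0]
grip_width: 0.0213
grasp_force: 30.0
```

Run:
```python
from h import *
o=arm.get_obs(); print(o["tcp_pos"])
f=grab("top"); P=cloud(f)
print('rim',onplane(f,[[215+199/4.7,130+112/4.7]],.07))
k=(np.hypot(P[...,0]-.626,P[...,1]+.009)<.028)&(P[...,2]>.064)&(P[...,2]<.076)
q=P[k]; print(q.min(0),q.max(0),k.sum())
A=np.c_[2*q[:,:2],np.ones(len(q))]; z=np.linalg.lstsq(A,(q[:,:2]**2).sum(1),rcond=None)[0]; print('circ',z[:2],np.sqrt(z[2]+z[0]**2+z[1]**2))
```

```text
[ 0.42131394 -0.15371765  0.02501519]
rim [[ 0.62407194 -0.00910768  0.07      ]]
[ 0.60647297 -0.03645507  0.06409054] [0.64862463 0.01258897 0.07389554] 124
circ [ 0.62723481 -0.01029891] 0.02062543047967995
```

Emit:
carry_out --motion '[[[0,0,0,0,0,1,0.0],[0,0,0,0,0,1,0.0],[0,0,0,0,0,1,0.0],[0,0,0,0,0,1,0.0],[0,0,0,0.976,0.687,0,0.0]]]'

```text
time_s: 10.22
tcp_pos: [0.4495, -0.1351, 0.1463]
tcp_rot: [[0.114, 0.994, 0.002], [0.994, -0.114, -0.002], [-0.002, 0.002, -1.0]]
ft_force: [0.5, -0.1, -0.5]
grip_width: 0.0213
grasp_force: 30.0
```

Emit:
carry_out --motion '[[[0,0,0,0.976,0.687,0,0.0],[0,0,0,0.976,0.687,0,0.0],[0,0,0,0.976,0.687,0,0.0],[0,0,0,0.976,0.687,0,0.0],[0,0,0,0.976,0.687,0,0.0]]]'

```text
time_s: 10.85
tcp_pos: [0.5969, -0.0292, 0.1442]
tcp_rot: [[0.109, 0.994, -0.001], [0.994, -0.109, -0.0], [-0.0, -0.001, -1.0]]
ft_force: [-0.0, -0.3, -0.5]
grip_width: 0.021
grasp_force: 30.0
```

Emit:
carry_out --motion '[[[0,0,0,0.976,0.687,0,0.0],[0,0,0,0,0,-0.6,0.0],[0,0,0,0,0,-0.6,0.0],[0,0,0,0,0,0,0.0],[0,0,0,0,0,0,0.0]]]'

```text
time_s: 11.48
tcp_pos: [0.6253, -0.01, 0.1083]
tcp_rot: [[0.11, 0.994, -0.0], [0.994, -0.11, -0.0], [-0.0, -0.0, -1.0]]
ft_force: [0.1, -0.5, -0.7]
grip_width: 0.0211
grasp_force: 30.0
```

Run:
```python
from h import *
o=arm.get_obs(); print(o["tcp_pos"],o["ft_force"])
s=grab("side"); t=o["tcp_pos"]; print(proj(s,[[.6262,-.0095,.07],[t[0],t[1],t[2]-.025]]))
cv2.imwrite('pics/p1.png',cv2.resize(s["pixels"][110:220,190:310],None,fx=5,fy=5,interpolation=2)[:,:,::-1])
```

```text
[ 0.62532627 -0.00997679  0.10833494] [ 0.14414555 -0.49156854 -0.67636017]
[[232.22562029 171.46161187]
 [232.32404764 167.70445034]]
```

View pics/p1.png

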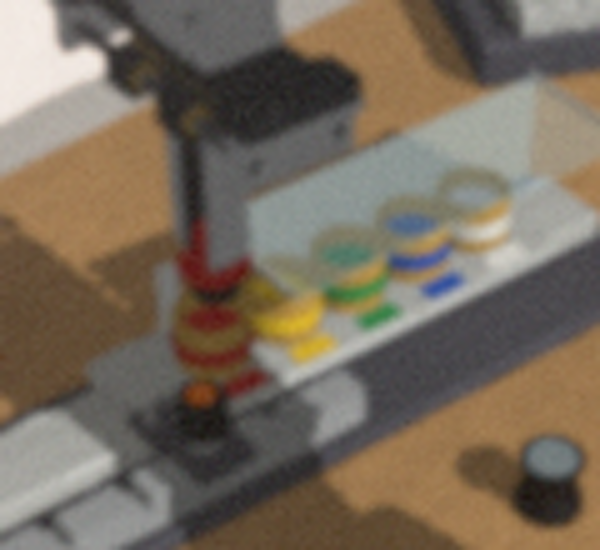

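The red plug hangs squarely over the red case, whose mouth is at crop (212,325). Lowering it.

Emit:
carry_out --motion '[[[0,0,0,0.01,0,-0.4,0.0],[0,0,0,0,0,-0.3,0.0],[0,0,0,0,0,-0.2,0.0],[0,0,0,0,0,0,0.0]]]'

```text
time_s: 12.02
tcp_pos: [0.6256, -0.009, 0.0806]
tcp_rot: [[0.109, 0.994, -0.001], [0.994, -0.109, 0.0], [0.0, -0.001, -1.0]]
ft_force: [-0.1, -0.2, -0.3]
grip_width: 0.0213
grasp_force: 30.0
```

Emit:
carry_out --motion '[[[0,0,0,0,0,-0.08,0.0],[0,0,0,0,0,0,0.0],[0,0,0,0,0,0,0.0]]]'

```text
time_s: 12.4
tcp_pos: [0.6263, -0.0091, 0.0792]
tcp_rot: [[0.109, 0.994, 0.001], [0.994, -0.109, 0.0], [0.0, 0.001, -1.0]]
ft_force: [-0.6, -0.0, 2.2]
grip_width: 0.0209
grasp_force: 30.0
```

Emit:
carry_out --motion '[[[0,0,0,0,0,-0.05,0.0],[0,0,0,0,0,0,0.4],[0,0,0,0,0,0,0.4],[0,0,0,0,0,0,0.4]]]'

```text
time_s: 12.9
tcp_pos: [0.6259, -0.0092, 0.0771]
tcp_rot: [[0.109, 0.994, -0.0], [0.994, -0.109, 0.0], [-0.0, -0.0, -1.0]]
ft_force: [-0.6, -0.7, 0.8]
grip_width: 0.0373
grasp_force: 0.0
```

Emit:
carry_out --motion '[[[0,0,0,0,0,1,0.4],[0,0,0,0,0,1,0.4],[0,0,0,-0.9,0.87,0,0.4],[0,0,0,-0.9,0.87,0,0.4],[0,0,0,0,0,0,0.4]]]'

```text
time_s: 13.52
tcp_pos: [0.57, 0.0457, 0.1375]
tcp_rot: [[0.104, 0.995, -0.001], [0.995, -0.104, 0.001], [0.001, -0.002, -1.0]]
ft_force: [0.1, 0.4, 0.8]
grip_width: 0.0377
grasp_force: 0.0
```

Run:
```python
from h import *
o=arm.get_obs(); print(o["tcp_pos"],o["ft_force"])
s=grab("side"); Q=cloud(s)
for d in [(.082,.105)]: print('red',plug(Q,(.6262,-.0095),.02,*d))
c=Q[(np.hypot(Q[...,0]-.6255,Q[...,1]+.009)<.02)&(Q[...,2]>.05)]; print(np.percentile(c[:,2],[50,90,97]))
f=grab("top"); P=cloud(f)
c=P[(np.hypot(P[...,0]-.6255,P[...,1]+.009)<.02)&(P[...,2]>.05)&(P[...,2]<.11)]; print(len(c),plug(P,(.6262,-.0095),.02,.082,.105) if len(c)>20 else'')
cv2.imwrite('pics/p2.png',cv2.resize(s["pixels"][110:220,190:310],None,fx=5,fy=5,interpolation=2)[:,:,::-1])
```

```text
[0.57004377 0.04574186 0.13754887] [0.12288577 0.42173883 0.77199119]
red (array([ 6.27269365e-01, -6.18877339e-04,  9.15786674e-02]), np.int64(6))
[0.0743121  0.08331732 0.09552515]
0
```

View pics/p2.png

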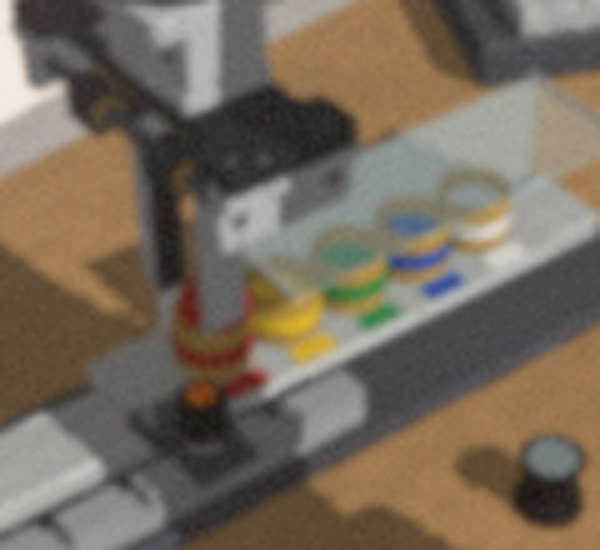

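The red plug sits in its case with the flange on the rim, at crop (212,310). Next index to notch 2.

Emit:
carry_out --motion '[[[0,0,0,0,0,-0.8,0.4],[0,0,0,0,0,-0.8,0.4],[0,0,0,0,0,-0.8,0.4],[0,0,0,0,0,-0.53,0.4],[0,0,0,0,0,0,0.4]]]'

```text
time_s: 14.25
tcp_pos: [0.5718, 0.0423, 0.0483]
tcp_rot: [[0.11, 0.994, -0.002], [0.994, -0.11, -0.0], [-0.001, -0.002, -1.0]]
ft_force: [0.0, -0.3, -0.4]
grip_width: 0.0376
grasp_force: 0.0
```

Emit:
carry_out --motion '[[[0,0,0,0,0,0,0.0],[0,0,0,0,0,0,0.0],[0,0,0,0,0,0,0.0],[0,0,0,0,0,0.25,0.0],[0,0,0,0,0,0.25,0.0]]]'

```text
time_s: 14.88
tcp_pos: [0.5719, 0.043, 0.0643]
tcp_rot: [[0.109, 0.994, -0.0], [0.994, -0.109, 0.0], [0.0, -0.0, -1.0]]
ft_force: [2.5, 0.6, -10.7]
grip_width: 0.0253
grasp_force: 30.0
```

Emit:
carry_out --motion '[[[0,0,0,0,0,0,0.0],[0,0,0,0,0,0,0.0]]]'

```text
time_s: 15.12
tcp_pos: [0.5719, 0.043, 0.0641]
tcp_rot: [[0.109, 0.994, -0.0], [0.994, -0.109, 0.0], [0.0, -0.0, -1.0]]
ft_force: [1.4, -0.0, -10.8]
grip_width: 0.0257
grasp_force: 30.0
```

Emit:
carry_out --motion '[[[0,0,0,0.043,0.381,0,0.0],[0,0,0,0.043,0.381,0,0.0],[0,0,0,0.043,0.381,0,0.0],[0,0,0,0.043,0.381,0,0.0],[0,0,0,0,0,0,0.0]]]'

```text
time_s: 15.75
tcp_pos: [0.5775, 0.0923, 0.0646]
tcp_rot: [[0.106, 0.994, 0.001], [0.994, -0.106, 0.003], [0.003, 0.001, -1.0]]
ft_force: [2.2, 2.7, -10.7]
grip_width: 0.0255
grasp_force: 30.0
```

Emit:
carry_out --motion '[[[0,0,0,0,0,0,0.0],[0,0,0,0,0,0,0.0]]]'

```text
time_s: 16.0
tcp_pos: [0.5772, 0.0897, 0.0646]
tcp_rot: [[0.108, 0.994, 0.0], [0.994, -0.108, 0.001], [0.001, 0.0, -1.0]]
ft_force: [0.4, 1.2, -10.0]
grip_width: 0.0253
grasp_force: 30.0
```

Emit:
carry_out --motion '[[[0,0,0,0,-0.03,-0.25,0.0],[0,0,0,0,0,-0.25,0.0],[0,0,0,0,0,0,0.0],[0,0,0,0,0,0,0.4],[0,0,0,0,0,0,0.4]]]'

```text
time_s: 16.62
tcp_pos: [0.5782, 0.087, 0.0499]
tcp_rot: [[0.11, 0.994, 0.002], [0.994, -0.11, -0.001], [-0.0, 0.002, -1.0]]
ft_force: [0.4, -0.4, 0.5]
grip_width: 0.0371
grasp_force: 0.0
```

Emit:
carry_out --motion '[[[0,0,0,0,0,0,0.4],[0,0,0,0,0,0,0.4],[0,0,0,0,0,1,0.4],[0,0,0,0,0,1,0.5],[0,0,0,0,0,1,0.5]]]'

```text
time_s: 17.25
tcp_pos: [0.5771, 0.0878, 0.1403]
tcp_rot: [[0.109, 0.994, -0.0], [0.994, -0.109, -0.0], [-0.0, -0.0, -1.0]]
ft_force: [0.1, 0.1, -0.6]
grip_width: 0.0467
grasp_force: 0.0
```

```bash
cat >> h.py <<'E'
def report(knob,want):
    f=grab("top"); s=grab("side")
    for n,g in(("top",f),("side",s)):
        C=cloud(g); o=[]
        k=(np.hypot(C[...,0]-knob[0],C[...,1]-knob[1])<.011)&(C[...,2]>.06)&(C[...,2]<.11)
        o.append(('knob',np.median(C[k],0).round(4) if k.any() else None,int(k.sum())))
        for w,xy in want.items():
            try: a,b=plug(C,xy); o.append((w,a.round(4),int(b)))
            except Exception as e: o.append((w,None))
        print(n,o)
    return f,s
E
python3 - <<'E'
from h import *
f,s=report((.577,.089),dict(yellow=(.457,.358),green=(.4495,.179),blue=(.431,-.34)))
cv2.imwrite('pics/t2.png',f["pixels"][:,:,::-1])
E
```

```text
top [('knob', None, 0), ('yellow', array([0.4572, 0.3578, 0.04  ]), 80), ('green', array([0.4522, 0.1792, 0.0405]), 64), ('blue', array([ 0.4353, -0.3491,  0.0408]), 11)]
side [('knob', array([0.5759, 0.0892, 0.079 ]), 41), ('yellow', array([0.453 , 0.3607, 0.04  ]), 101), ('green', array([0.4464, 0.1811, 0.04  ]), 73), ('blue', array([ 0.4276, -0.3384,  0.0401]), 40)]
```

Emit:
carry_out --motion '[[[0,0,0,-0.403,0.902,0,0.5],[0,0,0,-0.403,0.902,0,0.5],[0,0,0,-0.403,0.902,0,0.5],[0,0,0,-0.403,0.902,0,0.5],[0,0,0,-0.403,0.902,0,0.5]]]'

```text
time_s: 17.98
tcp_pos: [0.5158, 0.2236, 0.1384]
tcp_rot: [[0.109, 0.994, -0.001], [0.994, -0.109, -0.001], [-0.001, -0.001, -1.0]]
ft_force: [-0.4, -0.2, -0.5]
grip_width: 0.0466
grasp_force: 0.0
```

Emit:
carry_out --motion '[[[0,0,0,-0.403,0.902,0,0.5],[0,0,0,-0.403,0.902,0,0.5],[0,0,0,-0.403,0.902,0,0.5],[0,0,0,-0.403,0.902,0,0.5],[0,0,0,-0.403,0.902,0,0.5]]]'

```text
time_s: 18.6
tcp_pos: [0.4554, 0.3588, 0.1384]
tcp_rot: [[0.109, 0.994, -0.001], [0.994, -0.109, -0.001], [-0.001, -0.001, -1.0]]
ft_force: [1.0, -0.1, -0.3]
grip_width: 0.0467
grasp_force: 0.0
```

Emit:
carry_out --motion '[[[0,0,0,0,0,-1,0.5],[0,0,0,0,0,-1,0.5],[0,0,0,0,0,0,0.5],[0,0,0,0,0,0,0.5]]]'

```text
time_s: 19.1
tcp_pos: [0.4565, 0.3587, 0.0798]
tcp_rot: [[0.109, 0.994, 0.0], [0.994, -0.109, 0.0], [0.0, 0.0, -1.0]]
ft_force: [-0.1, -0.4, 0.2]
grip_width: 0.0469
grasp_force: 0.0
```

Run:
```python
from h import *
f,s=report((.577,.089),dict(yellow=(.457,.358)))
P=cloud(f); print('red',plug(P,(.631,.036),.02,.082,.105))
cv2.imwrite('pics/s3.png',np.hstack([cv2.resize(f["pixels"][120:200,200:300],None,fx=4,fy=4,interpolation=2),cv2.resize(s["pixels"][265:345,100:200],None,fx=4,fy=4,interpolation=2)])[:,:,::-1])
```

```text
top [('knob', array([0.5759, 0.0893, 0.0778]), 81), ('yellow', array([0.4571, 0.3579, 0.0401]), 78)]
side [('knob', array([0.5747, 0.0897, 0.0787]), 43), ('yellow', array([0.4501, 0.3623, 0.0399]), 58)]
red (array([0.6308782 , 0.03420465, 0.09314416]), np.int64(85))
```

View pics/s3.png

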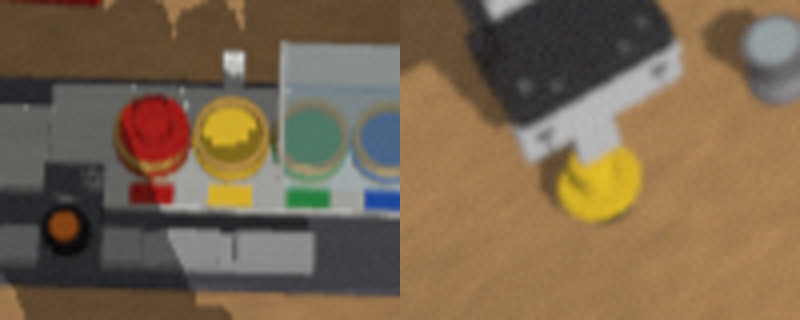

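Notch 2 is locked, the red plug is seated, and the yellow case stands open at crop (231,135). Grasping yellow.

Emit:
carry_out --motion '[[[0,0,0,0,-0.01,-0.9,0.5],[0,0,0,0,0,-0.93,0.5],[0,0,0,0,0,0,0.5],[0,0,0,0,0,0,0.0],[0,0,0,0,0,0,0.0]]]'

```text
time_s: 19.82
tcp_pos: [0.4571, 0.3589, 0.026]
tcp_rot: [[0.109, 0.994, 0.002], [0.994, -0.109, 0.002], [0.002, 0.002, -1.0]]
ft_force: [0.5, 0.6, 1.0]
grip_width: 0.0304
grasp_force: 0.0
```

Emit:
carry_out --motion '[[[0,0,0,0,0,0,0.0],[0,0,0,0,0,0,0.0],[0,0,0,0,0,0,0.0]]]'

```text
time_s: 20.2
tcp_pos: [0.4568, 0.3587, 0.0254]
tcp_rot: [[0.109, 0.994, 0.001], [0.994, -0.109, 0.001], [0.001, 0.001, -1.0]]
ft_force: [-0.7, -0.3, 6.1]
grip_width: 0.0214
grasp_force: 29.9
```

Emit:
carry_out --motion '[[[0,0,0,0,0,1,0.0],[0,0,0,0,0,1,0.0],[0,0,0,0,0,1,0.0],[0,0,0,0,0,1,0.0],[0,0,0,0,0,0,0.0]]]'

```text
time_s: 20.82
tcp_pos: [0.4574, 0.3592, 0.1465]
tcp_rot: [[0.109, 0.994, 0.003], [0.994, -0.109, 0.003], [0.003, 0.003, -1.0]]
ft_force: [0.1, -0.3, -1.9]
grip_width: 0.0211
grasp_force: 29.8
```

Emit:
carry_out --motion '[[[0,0,0,0.434,-0.945,0,0.0],[0,0,0,0.434,-0.945,0,0.0],[0,0,0,0.434,-0.945,0,0.0],[0,0,0,0.434,-0.945,0,0.0],[0,0,0,0.434,-0.945,0,0.0]]]'

```text
time_s: 21.45
tcp_pos: [0.5208, 0.2149, 0.143]
tcp_rot: [[0.109, 0.994, -0.002], [0.994, -0.109, -0.001], [-0.001, -0.002, -1.0]]
ft_force: [0.1, 0.7, 0.3]
grip_width: 0.0213
grasp_force: 29.8
```

Emit:
carry_out --motion '[[[0,0,0,0.434,-0.945,0,0.0],[0,0,0,0.434,-0.945,0,0.0],[0,0,0,0.434,-0.945,0,0.0],[0,0,0,0.434,-0.945,0,0.0],[0,0,0,0.434,-0.945,0,0.0]]]'

```text
time_s: 22.08
tcp_pos: [0.5858, 0.0734, 0.1429]
tcp_rot: [[0.109, 0.994, -0.003], [0.994, -0.109, -0.0], [-0.001, -0.003, -1.0]]
ft_force: [-0.0, -0.5, -0.9]
grip_width: 0.0211
grasp_force: 29.8
```

Emit:
carry_out --motion '[[[0,0,0,0.434,-0.945,0,0.0],[0,0,0,0.434,-0.945,0,0.0],[0,0,0,0.434,-0.945,0,0.0],[0,0,0,0,0,-0.6,0.0],[0,0,0,0,0,-0.6,0.0]]]'

```text
time_s: 22.7
tcp_pos: [0.6241, -0.0093, 0.1062]
tcp_rot: [[0.108, 0.994, -0.003], [0.994, -0.108, 0.001], [0.001, -0.003, -1.0]]
ft_force: [-0.7, 0.1, 0.4]
grip_width: 0.0214
grasp_force: 29.8
```

Emit:
carry_out --motion '[[[0,0,0,0,0,0,0.0],[0,0,0,0,0,0,0.0]]]'

```text
time_s: 22.95
tcp_pos: [0.6253, -0.0091, 0.1084]
tcp_rot: [[0.107, 0.994, -0.0], [0.994, -0.107, 0.001], [0.0, -0.001, -1.0]]
ft_force: [0.2, -0.5, -0.7]
grip_width: 0.0214
grasp_force: 29.8
```

Same pose as worked for red, so I'm lowering.

Emit:
carry_out --motion '[[[0,0,0,0.015,0,-0.4,0.0],[0,0,0,0,0,-0.3,0.0],[0,0,0,0,0,-0.2,0.0],[0,0,0,0,0,-0.05,0.0],[0,0,0,0,0,0,0.0]]]'

```text
time_s: 23.58
tcp_pos: [0.6261, -0.0104, 0.0801]
tcp_rot: [[0.109, 0.994, 0.0], [0.994, -0.109, 0.0], [0.0, 0.0, -1.0]]
ft_force: [0.8, -0.9, -0.7]
grip_width: 0.021
grasp_force: 29.8
```

Emit:
carry_out --motion '[[[0,0,0,0,0,-0.05,0.0],[0,0,0,0,0,0,0.0],[0,0,0,0,0,0,0.0]]]'

```text
time_s: 23.95
tcp_pos: [0.6263, -0.0104, 0.0797]
tcp_rot: [[0.109, 0.994, 0.001], [0.994, -0.109, -0.0], [0.0, 0.001, -1.0]]
ft_force: [-2.6, 0.5, 6.5]
grip_width: 0.0214
grasp_force: 29.8
```

Emit:
carry_out --motion '[[[0,0,0,0,0,-0.03,0.0],[0,0,0,0,0,0,0.4],[0,0,0,0,0,0,0.4],[0,0,0,0,0,0,0.4],[0,0,0,0,0,1,0.4]]]'

```text
time_s: 24.58
tcp_pos: [0.624, -0.0106, 0.1057]
tcp_rot: [[0.109, 0.994, -0.005], [0.994, -0.109, -0.0], [-0.001, -0.005, -1.0]]
ft_force: [1.3, 0.4, 0.0]
grip_width: 0.0377
grasp_force: 0.0
```

Emit:
carry_out --motion '[[[0,0,0,0,0,1,0.4],[0,0,0,-0.41,0.82,0,0.4],[0,0,0,-0.41,0.82,0,0.4],[0,0,0,-0.41,0.82,0,0.4],[0,0,0,-0.41,0.82,0,0.4]]]'

```text
time_s: 25.2
tcp_pos: [0.5764, 0.0887, 0.1376]
tcp_rot: [[0.109, 0.994, 0.0], [0.994, -0.109, 0.0], [0.0, -0.0, -1.0]]
ft_force: [-0.2, -0.1, 0.5]
grip_width: 0.0378
grasp_force: 0.0
```

Emit:
carry_out --motion '[[[0,0,0,0,0,0,0.4],[0,0,0,0,0,0,0.4]]]'

```text
time_s: 25.45
tcp_pos: [0.5774, 0.0867, 0.1376]
tcp_rot: [[0.11, 0.994, 0.0], [0.994, -0.11, -0.001], [-0.001, 0.0, -1.0]]
ft_force: [0.4, -0.1, 0.6]
grip_width: 0.0376
grasp_force: 0.0
```

Run:
```python
from h import *
f,s=report((.577,.089),dict(green=(.4495,.179)))
P=cloud(f);Q=cloud(s)
for C in(P,Q):
    c=C[(np.hypot(C[...,0]-.6255,C[...,1]+.009)<.02)&(C[...,2]>.05)&(C[...,2]<.105)]; print(len(c),np.percentile(c[:,2],[50,90,97]) if len(c) else 0)
    try: print(plug(C,(.6262,-.0095),.02,.084,.105))
    except Exception as e: print(e)
```

```text
top [('knob', None, 0), ('green', array([0.4551, 0.1802, 0.0401]), 42)]
side [('knob', array([0.5765, 0.0892, 0.0787]), 43), ('green', array([0.4463, 0.1811, 0.04  ]), 73)]
0 0
(array([nan, nan, nan]), np.int64(0))
142 [0.07758169 0.09493835 0.09634984]
(array([ 0.62110834, -0.00751596,  0.09224565]), np.int64(54))
  return _methods._mean(a, axis=axis, dtype=dtype,
  ret = um.true_divide(
h.py:23: RuntimeWarning: Mean of empty slice.
  return P[m].mean(0),m.sum()
```

Yellow is home (handle top about 0.095 m, on centre). Indexing to notch 3.

Emit:
carry_out --motion '[[[0,0,0,0,0.05,-0.8,0.4],[0,0,0,0,0,-0.8,0.4],[0,0,0,0,0,-0.8,0.4],[0,0,0,0,0,-0.55,0.4],[0,0,0,0,0,0,0.4]]]'

```text
time_s: 26.18
tcp_pos: [0.5765, 0.0887, 0.0482]
tcp_rot: [[0.11, 0.994, -0.002], [0.994, -0.11, -0.001], [-0.001, -0.001, -1.0]]
ft_force: [-1.1, -0.3, -0.1]
grip_width: 0.0376
grasp_force: 0.0
```

Emit:
carry_out --motion '[[[0,0,0,0,0,0,0.0],[0,0,0,0,0,0,0.0],[0,0,0,0,0,0,0.0],[0,0,0,0,0,0.25,0.0],[0,0,0,0,0,0.25,0.0]]]'

```text
time_s: 26.8
tcp_pos: [0.5771, 0.0895, 0.0641]
tcp_rot: [[0.109, 0.994, 0.0], [0.994, -0.109, 0.0], [0.0, 0.0, -1.0]]
ft_force: [3.8, 0.8, -10.9]
grip_width: 0.0254
grasp_force: 30.0
```

Emit:
carry_out --motion '[[[0,0,0,0,0,0,0.0],[0,0,0,0,0,0,0.0]]]'

```text
time_s: 27.05
tcp_pos: [0.5771, 0.0895, 0.0639]
tcp_rot: [[0.109, 0.994, 0.0], [0.994, -0.109, 0.0], [0.0, 0.0, -1.0]]
ft_force: [4.1, -0.2, -10.8]
grip_width: 0.0256
grasp_force: 30.0
```

Emit:
carry_out --motion '[[[0,0,0,0.043,0.381,0,0.0],[0,0,0,0.043,0.381,0,0.0],[0,0,0,0.043,0.381,0,0.0],[0,0,0,0.043,0.381,0,0.0],[0,0,0,0,0,0,0.0]]]'

```text
time_s: 27.68
tcp_pos: [0.5823, 0.136, 0.0639]
tcp_rot: [[0.108, 0.994, 0.001], [0.994, -0.108, 0.0], [0.001, 0.001, -1.0]]
ft_force: [3.7, 0.8, -10.4]
grip_width: 0.0254
grasp_force: 30.0
```

Emit:
carry_out --motion '[[[0,0,0,0,0,0,0.0],[0,0,0,0,0,0,0.0]]]'

```text
time_s: 27.92
tcp_pos: [0.5822, 0.1358, 0.0642]
tcp_rot: [[0.109, 0.994, 0.001], [0.994, -0.109, 0.001], [0.001, 0.001, -1.0]]
ft_force: [4.8, 1.6, -10.8]
grip_width: 0.0252
grasp_force: 30.0
```

Emit:
carry_out --motion '[[[0,0,0,0,-0.02,-0.25,0.0],[0,0,0,0,0,-0.25,0.0],[0,0,0,0,0,0,0.0],[0,0,0,0,0,0,0.4],[0,0,0,0,0,0,0.4]]]'

```text
time_s: 28.55
tcp_pos: [0.5813, 0.1338, 0.0492]
tcp_rot: [[0.109, 0.994, -0.001], [0.994, -0.109, -0.001], [-0.001, -0.001, -1.0]]
ft_force: [0.1, -0.6, -0.1]
grip_width: 0.0373
grasp_force: 0.0
```

Emit:
carry_out --motion '[[[0,0,0,0,0,0,0.4],[0,0,0,0,0,0,0.4],[0,0,0,0,0,1,0.4],[0,0,0,0,0,1,0.5],[0,0,0,0,0,1,0.5]]]'

```text
time_s: 29.18
tcp_pos: [0.5817, 0.1345, 0.14]
tcp_rot: [[0.109, 0.994, -0.0], [0.994, -0.109, -0.0], [-0.0, -0.0, -1.0]]
ft_force: [0.0, 0.7, 0.3]
grip_width: 0.0467
grasp_force: 0.0
```

Run:
```python
from h import *
print(arm.get_obs()["tcp_pos"])
f,s=report((.582,.135),dict(green=(.4495,.179),blue=(.431,-.34),red=(.49,-.4)))
```

```text
[0.58171199 0.13450037 0.13999171]
top [('knob', None, 0), ('green', array([nan, nan, nan]), 0), ('blue', array([ 0.4318, -0.3412,  0.0396]), 79), ('red', array([nan, nan, nan]), 0)]
side [('knob', array([0.5811, 0.1361, 0.0788]), 46), ('green', array([0.4464, 0.1811, 0.0406]), 70), ('blue', array([ 0.4283, -0.3388,  0.0396]), 41), ('red', array([nan, nan, nan]), 0)]
  return _methods._mean(a, axis=axis, dtype=dtype,
  ret = um.true_divide(
h.py:23: RuntimeWarning: Mean of empty slice.
  return P[m].mean(0),m.sum()
```

Emit:
carry_out --motion '[[[0,0,0,-0.876,0.299,0,0.5],[0,0,0,-0.876,0.299,0,0.5],[0,0,0,-0.876,0.299,0,0.5],[0,0,0,-0.876,0.299,0,0.5],[0,0,0,-0.876,0.299,0,0.5]]]'

```text
time_s: 29.9
tcp_pos: [0.4491, 0.1793, 0.1384]
tcp_rot: [[0.109, 0.994, -0.001], [0.994, -0.109, -0.001], [-0.001, -0.001, -1.0]]
ft_force: [-0.0, 0.1, -0.7]
grip_width: 0.047
grasp_force: 0.0
```

Emit:
carry_out --motion '[[[0,0,0,0,0,-1,0.5],[0,0,0,0,0,-1,0.5],[0,0,0,0,0,0,0.5],[0,0,0,0,0,0,0.5]]]'

```text
time_s: 30.4
tcp_pos: [0.4506, 0.1796, 0.0794]
tcp_rot: [[0.109, 0.994, -0.0], [0.994, -0.109, 0.0], [0.0, -0.0, -1.0]]
ft_force: [-0.5, -0.7, -0.1]
grip_width: 0.0469
grasp_force: 0.0
```

Emit:
carry_out --motion '[[[0,0,0,0,0,-0.9,0.5],[0,0,0,0,0,-0.91,0.5],[0,0,0,0,0,0,0.5],[0,0,0,0,0,0,0.0],[0,0,0,0,0,0,0.0]]]'

```text
time_s: 31.02
tcp_pos: [0.4515, 0.1798, 0.0261]
tcp_rot: [[0.109, 0.994, 0.002], [0.994, -0.109, 0.001], [0.001, 0.002, -1.0]]
ft_force: [-0.2, 0.9, 0.1]
grip_width: 0.0306
grasp_force: 0.0
```

Emit:
carry_out --motion '[[[0,0,0,0,0,0,0.0],[0,0,0,0,0,0,0.0],[0,0,0,0,0,0,0.0]]]'

```text
time_s: 31.4
tcp_pos: [0.451, 0.1797, 0.0256]
tcp_rot: [[0.109, 0.994, 0.001], [0.994, -0.109, 0.001], [0.001, 0.001, -1.0]]
ft_force: [-0.2, -0.2, 6.2]
grip_width: 0.0214
grasp_force: 29.8
```

Emit:
carry_out --motion '[[[0,0,0,0,0,1,0.0],[0,0,0,0,0,1,0.0],[0,0,0,0,0,1,0.0],[0,0,0,0,0,1,0.0],[0,0,0,0,0,0,0.0]]]'

```text
time_s: 32.02
tcp_pos: [0.4519, 0.18, 0.1466]
tcp_rot: [[0.109, 0.994, 0.004], [0.994, -0.109, 0.002], [0.002, 0.004, -1.0]]
ft_force: [0.5, -0.9, -1.2]
grip_width: 0.0213
grasp_force: 29.7
```

Emit:
carry_out --motion '[[[0,0,0,0.834,-0.902,0,0.0],[0,0,0,0.834,-0.902,0,0.0],[0,0,0,0.834,-0.902,0,0.0],[0,0,0,0.834,-0.902,0,0.0],[0,0,0,0.834,-0.902,0,0.0]]]'

```text
time_s: 32.65
tcp_pos: [0.5755, 0.043, 0.1433]
tcp_rot: [[0.109, 0.994, -0.002], [0.994, -0.109, -0.0], [-0.001, -0.002, -1.0]]
ft_force: [0.4, 0.3, -0.4]
grip_width: 0.0211
grasp_force: 29.8
```

Emit:
carry_out --motion '[[[0,0,0,0.834,-0.902,0,0.0],[0,0,0,0.834,-0.902,0,0.0],[0,0,0,0,0,-0.6,0.0],[0,0,0,0,0,-0.6,0.0],[0,0,0,0,0,0,0.0]]]'

```text
time_s: 33.28
tcp_pos: [0.6229, -0.0086, 0.1062]
tcp_rot: [[0.107, 0.994, -0.006], [0.994, -0.107, 0.001], [-0.0, -0.006, -1.0]]
ft_force: [0.0, -0.3, 0.5]
grip_width: 0.0213
grasp_force: 29.8
```

Emit:
carry_out --motion '[[[0,0,0,0,0,0,0.0],[0,0,0,0,0,0,0.0]]]'

```text
time_s: 33.52
tcp_pos: [0.6261, -0.0094, 0.1096]
tcp_rot: [[0.108, 0.994, 0.001], [0.994, -0.108, 0.0], [0.0, 0.001, -1.0]]
ft_force: [0.4, 0.1, -0.4]
grip_width: 0.0212
grasp_force: 29.8
```

Emit:
carry_out --motion '[[[0,0,0,0,0,-0.4,0.0],[0,0,0,0,0,-0.3,0.0],[0,0,0,0,0,-0.2,0.0],[0,0,0,0,0,-0.08,0.0],[0,0,0,0,0,0,0.0]]]'

```text
time_s: 34.15
tcp_pos: [0.6252, -0.01, 0.0799]
tcp_rot: [[0.109, 0.994, -0.001], [0.994, -0.109, -0.0], [-0.0, -0.001, -1.0]]
ft_force: [-2.5, 0.0, 4.9]
grip_width: 0.0208
grasp_force: 29.8
```

Emit:
carry_out --motion '[[[0,0,0,0,0,-0.05,0.0],[0,0,0,0,0,0,0.0],[0,0,0,0,0,0,0.0]]]'

```text
time_s: 34.52
tcp_pos: [0.625, -0.0099, 0.0795]
tcp_rot: [[0.109, 0.994, -0.001], [0.994, -0.109, -0.0], [-0.001, -0.001, -1.0]]
ft_force: [-4.9, 0.6, 11.7]
grip_width: 0.0213
grasp_force: 29.9
```

Emit:
carry_out --motion '[[[0,0,0,0,0,0,0.4],[0,0,0,0,0,0,0.4],[0,0,0,0,0,0,0.4],[0,0,0,0,0,1,0.4],[0,0,0,0,0,1,0.4]]]'

```text
time_s: 35.15
tcp_pos: [0.6254, -0.01, 0.1381]
tcp_rot: [[0.109, 0.994, -0.001], [0.994, -0.109, 0.0], [0.0, -0.001, -1.0]]
ft_force: [1.0, 0.2, 0.4]
grip_width: 0.038
grasp_force: 0.0
```

Emit:
carry_out --motion '[[[0,0,0,-0.293,0.963,0,0.4],[0,0,0,-0.293,0.963,0,0.4],[0,0,0,-0.293,0.963,0,0.4],[0,0,0,-0.293,0.963,0,0.4],[0,0,0,-0.293,0.963,0,0.4]]]'

```text
time_s: 35.78
tcp_pos: [0.5815, 0.1354, 0.1378]
tcp_rot: [[0.109, 0.994, 0.0], [0.994, -0.109, 0.0], [0.0, 0.0, -1.0]]
ft_force: [0.7, 0.6, -0.2]
grip_width: 0.0378
grasp_force: 0.0
```

Emit:
carry_out --motion '[[[0,0,0,0,0,0,0.4],[0,0,0,0,0,0,0.4]]]'

```text
time_s: 36.02
tcp_pos: [0.5822, 0.133, 0.1378]
tcp_rot: [[0.11, 0.994, 0.0], [0.994, -0.11, -0.001], [-0.001, 0.0, -1.0]]
ft_force: [-0.1, 0.3, -0.5]
grip_width: 0.0377
grasp_force: 0.0
```

```bash
python3 -W ignore - <<'E'
from h import *
f,s=report((.582,.135),dict(blue=(.431,-.34)))
for C in(cloud(f),cloud(s)):
    print([(plug(C,p,.02,.084,.105)) for p in[(.6262,-.0095),(.631,.036),(.6364,.0819)]])
E
```

```text
top [('knob', None, 0), ('blue', array([ 0.4318, -0.3413,  0.04  ]), 77)]
side [('knob', array([0.5811, 0.1347, 0.0786]), 46), ('blue', array([ 0.4282, -0.3389,  0.0398]), 40)]
[(array([ 0.62590918, -0.01295838,  0.0939419 ]), np.int64(55)), (array([nan, nan, nan]), np.int64(0)), (array([nan, nan, nan]), np.int64(0))]
[(array([ 0.62044994, -0.00687007,  0.09231767]), np.int64(59)), (array([0.62722117, 0.03788686, 0.09286737]), np.int64(56)), (array([0.62656567, 0.07490938, 0.09106551]), np.int64(11))]
```

Green is home. Indexing to notch 4.

Emit:
carry_out --motion '[[[0,0,0,0,0.04,-0.8,0.4],[0,0,0,0,0,-0.8,0.4],[0,0,0,0,0,-0.8,0.4],[0,0,0,0,0,-0.55,0.4],[0,0,0,0,0,0,0.4]]]'

```text
time_s: 36.75
tcp_pos: [0.5811, 0.1346, 0.0484]
tcp_rot: [[0.11, 0.994, -0.002], [0.994, -0.11, -0.001], [-0.001, -0.002, -1.0]]
ft_force: [-0.2, 0.3, -0.2]
grip_width: 0.0381
grasp_force: 0.0
```

Emit:
carry_out --motion '[[[0,0,0,0,0,0,0.0],[0,0,0,0,0,0,0.0],[0,0,0,0,0,0,0.0],[0,0,0,0,0,0.25,0.0],[0,0,0,0,0,0.25,0.0]]]'

```text
time_s: 37.38
tcp_pos: [0.5823, 0.1358, 0.0644]
tcp_rot: [[0.109, 0.994, 0.001], [0.994, -0.109, 0.0], [0.001, 0.001, -1.0]]
ft_force: [4.4, 1.5, -10.8]
grip_width: 0.0249
grasp_force: 30.0
```

Emit:
carry_out --motion '[[[0,0,0,0,0,0,0.0],[0,0,0,0,0,0,0.0]]]'

```text
time_s: 37.62
tcp_pos: [0.5822, 0.1358, 0.0643]
tcp_rot: [[0.109, 0.994, 0.001], [0.994, -0.109, 0.0], [0.0, 0.001, -1.0]]
ft_force: [5.2, 1.1, -10.6]
grip_width: 0.0256
grasp_force: 30.0
```

Emit:
carry_out --motion '[[[0,0,0,0.043,0.381,0,0.0],[0,0,0,0.043,0.381,0,0.0],[0,0,0,0.043,0.381,0,0.0],[0,0,0,0.043,0.381,0,0.0],[0,0,0,0,0,0,0.0]]]'

```text
time_s: 38.25
tcp_pos: [0.5874, 0.1817, 0.0641]
tcp_rot: [[0.108, 0.994, 0.001], [0.994, -0.108, -0.0], [-0.0, 0.001, -1.0]]
ft_force: [4.8, 1.7, -10.5]
grip_width: 0.0252
grasp_force: 30.0
```

Emit:
carry_out --motion '[[[0,0,0,0,0,0,0.0],[0,0,0,0,0,0,0.0]]]'

```text
time_s: 38.5
tcp_pos: [0.5874, 0.1817, 0.0643]
tcp_rot: [[0.109, 0.994, 0.001], [0.994, -0.109, 0.001], [0.001, 0.001, -1.0]]
ft_force: [4.9, 1.0, -10.5]
grip_width: 0.0256
grasp_force: 30.0
```

Emit:
carry_out --motion '[[[0,0,0,0,-0.02,-0.25,0.0],[0,0,0,0,0,-0.25,0.0],[0,0,0,0,0,0,0.0],[0,0,0,0,0,0,0.4],[0,0,0,0,0,0,0.4]]]'

```text
time_s: 39.12
tcp_pos: [0.5859, 0.1802, 0.0494]
tcp_rot: [[0.109, 0.994, -0.002], [0.994, -0.109, -0.001], [-0.001, -0.002, -1.0]]
ft_force: [-0.9, 1.2, 0.2]
grip_width: 0.0371
grasp_force: 0.0
```

Emit:
carry_out --motion '[[[0,0,0,0,0,0,0.4],[0,0,0,0,0,0,0.4],[0,0,0,0,0,1,0.4],[0,0,0,0,0,1,0.5],[0,0,0,0,0,1,0.5]]]'

```text
time_s: 39.75
tcp_pos: [0.5866, 0.1807, 0.1403]
tcp_rot: [[0.109, 0.994, -0.001], [0.994, -0.109, -0.0], [-0.0, -0.001, -1.0]]
ft_force: [0.5, -0.7, -0.4]
grip_width: 0.0467
grasp_force: 0.0
```

```bash
python3 -W ignore - <<'E'
from h import *
print(arm.get_obs()["tcp_pos"])
f,s=report((.5875,.1805),dict(blue=(.431,-.34)))
E
```

```text
[0.58659669 0.18068477 0.14026843]
top [('knob', None, 0), ('blue', array([ 0.4317, -0.3412,  0.04  ]), 78)]
side [('knob', array([0.5871, 0.1807, 0.079 ]), 48), ('blue', array([ 0.4286, -0.3388,  0.0394]), 40)]
```

Emit:
carry_out --motion '[[[0,0,0,-0.289,-0.966,0,0.5],[0,0,0,-0.289,-0.966,0,0.5],[0,0,0,-0.289,-0.966,0,0.5],[0,0,0,-0.289,-0.966,0,0.5],[0,0,0,-0.289,-0.966,0,0.5]]]'

```text
time_s: 40.48
tcp_pos: [0.5424, 0.0348, 0.1384]
tcp_rot: [[0.109, 0.994, -0.002], [0.994, -0.109, -0.0], [-0.0, -0.002, -1.0]]
ft_force: [1.0, 0.0, -0.4]
grip_width: 0.0471
grasp_force: 0.0
```

Emit:
carry_out --motion '[[[0,0,0,-0.289,-0.966,0,0.5],[0,0,0,-0.289,-0.966,0,0.5],[0,0,0,-0.289,-0.966,0,0.5],[0,0,0,-0.289,-0.966,0,0.5],[0,0,0,-0.289,-0.966,0,0.5]]]'

```text
time_s: 41.1
tcp_pos: [0.4991, -0.1098, 0.1385]
tcp_rot: [[0.109, 0.994, -0.002], [0.994, -0.109, 0.0], [0.0, -0.002, -1.0]]
ft_force: [0.1, -0.5, 0.4]
grip_width: 0.0469
grasp_force: 0.0
```

Emit:
carry_out --motion '[[[0,0,0,-0.289,-0.966,0,0.5],[0,0,0,-0.289,-0.966,0,0.5],[0,0,0,-0.289,-0.966,0,0.5],[0,0,0,-0.289,-0.966,0,0.5],[0,0,0,-0.289,-0.966,0,0.5]]]'

```text
time_s: 41.72
tcp_pos: [0.4558, -0.2546, 0.1385]
tcp_rot: [[0.109, 0.994, -0.001], [0.994, -0.109, 0.001], [0.001, -0.002, -1.0]]
ft_force: [0.9, 0.1, -0.6]
grip_width: 0.047
grasp_force: 0.0
```

Emit:
carry_out --motion '[[[0,0,0,-0.289,-0.966,0,0.5],[0,0,0,-0.289,-0.966,0,0.5],[0,0,0,-0.289,-0.966,0,0.5],[0,0,0,0,0,0,0.5],[0,0,0,0,0,0,0.5]]]'

```text
time_s: 42.35
tcp_pos: [0.4309, -0.3393, 0.1389]
tcp_rot: [[0.108, 0.994, -0.001], [0.994, -0.108, 0.002], [0.002, -0.001, -1.0]]
ft_force: [0.3, 0.6, 0.3]
grip_width: 0.0469
grasp_force: 0.0
```

Emit:
carry_out --motion '[[[0,0,0,0,0,-1,0.5],[0,0,0,0,0,-1,0.5],[0,0,0,0,0,0,0.5],[0,0,0,0,0,0,0.5]]]'

```text
time_s: 42.85
tcp_pos: [0.4319, -0.3401, 0.0803]
tcp_rot: [[0.107, 0.994, 0.001], [0.994, -0.107, -0.0], [0.0, 0.001, -1.0]]
ft_force: [0.7, -0.9, 0.4]
grip_width: 0.0472
grasp_force: 0.0
```

```bash
python3 -W ignore - <<'E'
from h import *
print(arm.get_obs()["tcp_pos"])
f,s=report((.5875,.1805),dict(blue=(.431,-.34)))
for C in(cloud(f),cloud(s)):
    print([(plug(C,p,.02,.084,.105)) for p in[(.6313,.036),(.6364,.0819),(.6416,.1276)]])
cv2.imwrite('pics/b4.png',np.hstack([cv2.resize(f["pixels"][120:220,180:280],None,fx=4,fy=4,interpolation=2),cv2.resize(s["pixels"][110:210,320:420],None,fx=4,fy=4,interpolation=2)])[:,:,::-1])
E
```

```text
[ 0.43186571 -0.3400616   0.08025156]
top [('knob', array([0.5871, 0.1798, 0.0782]), 77), ('blue', array([ 0.4318, -0.3411,  0.0399]), 76)]
side [('knob', array([0.5857, 0.1798, 0.0787]), 49), ('blue', array([ 0.4283, -0.3392,  0.0391]), 42)]
[(array([0.63053326, 0.03549934, 0.09366603]), np.int64(79)), (array([0.63656286, 0.0810557 , 0.09308742]), np.int64(81)), (array([0.64127282, 0.12503831, 0.09359517]), np.int64(81))]
[(array([0.62613697, 0.03784425, 0.09292115]), np.int64(59)), (array([0.63243816, 0.0833665 , 0.09262946]), np.int64(62)), (array([0.63650579, 0.12743432, 0.09273305]), np.int64(67))]
```

View pics/b4.png

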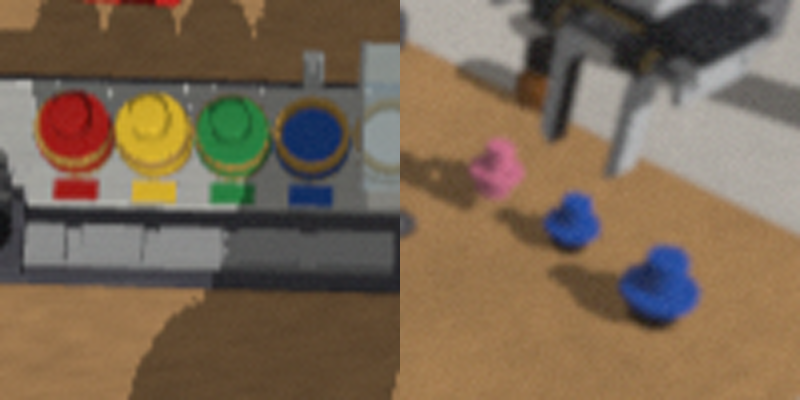

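Three plugs are seated and the blue case is at the loading place. The gripper is over the small blue plug at crop (572,222); the larger blue is at (660,287) and pink at (497,168). Grasping.

Emit:
carry_out --motion '[[[0,0,0,-0.02,-0.02,-0.9,0.5],[0,0,0,0,0,-0.94,0.5],[0,0,0,0,0,0,0.5],[0,0,0,0,0,0,0.0],[0,0,0,0,0,0,0.0]]]'

```text
time_s: 43.58
tcp_pos: [0.4311, -0.342, 0.0256]
tcp_rot: [[0.109, 0.994, 0.002], [0.994, -0.109, -0.001], [-0.001, 0.002, -1.0]]
ft_force: [1.7, -0.4, 0.4]
grip_width: 0.0305
grasp_force: 0.0
```

Emit:
carry_out --motion '[[[0,0,0,0,0,0,0.0],[0,0,0,0,0,0,0.0],[0,0,0,0,0,0,0.0]]]'

```text
time_s: 43.95
tcp_pos: [0.4307, -0.3419, 0.0251]
tcp_rot: [[0.109, 0.994, 0.001], [0.994, -0.109, -0.001], [-0.001, 0.001, -1.0]]
ft_force: [-0.9, 0.2, 6.2]
grip_width: 0.021
grasp_force: 30.0
```

Emit:
carry_out --motion '[[[0,0,0,0,0,1,0.0],[0,0,0,0,0,1,0.0],[0,0,0,0,0,1,0.0],[0,0,0,0,0,1,0.0],[0,0,0,0,0,0,0.0]]]'

```text
time_s: 44.58
tcp_pos: [0.4315, -0.3423, 0.1462]
tcp_rot: [[0.109, 0.994, 0.004], [0.994, -0.109, -0.003], [-0.002, 0.004, -1.0]]
ft_force: [-0.1, 0.6, -0.9]
grip_width: 0.0215
grasp_force: 30.0
```

Emit:
carry_out --motion '[[[0,0,0,0.543,0.92,0,0.0],[0,0,0,0.543,0.92,0,0.0],[0,0,0,0.543,0.92,0,0.0],[0,0,0,0.543,0.92,0,0.0],[0,0,0,0.543,0.92,0,0.0]]]'

```text
time_s: 45.2
tcp_pos: [0.5112, -0.2023, 0.1429]
tcp_rot: [[0.109, 0.994, -0.002], [0.994, -0.109, 0.001], [0.0, -0.002, -1.0]]
ft_force: [0.9, 0.2, -0.8]
grip_width: 0.021
grasp_force: 30.0
```

Emit:
carry_out --motion '[[[0,0,0,0.543,0.92,0,0.0],[0,0,0,0.543,0.92,0,0.0],[0,0,0,0.543,0.92,0,0.0],[0,0,0,0.543,0.92,0,0.0],[0,0,0,0.543,0.92,0,0.0]]]'

```text
time_s: 45.82
tcp_pos: [0.5926, -0.0646, 0.1427]
tcp_rot: [[0.109, 0.994, -0.002], [0.994, -0.109, -0.0], [-0.0, -0.002, -1.0]]
ft_force: [-0.5, 0.6, -0.1]
grip_width: 0.0212
grasp_force: 30.0
```

Emit:
carry_out --motion '[[[0,0,0,0.543,0.92,0,0.0],[0,0,0,0.543,0.92,0,0.0],[0,0,0,0,0,0,0.0],[0,0,0,0,0,-0.6,0.0],[0,0,0,0,0,-0.6,0.0]]]'

```text
time_s: 46.45
tcp_pos: [0.6244, -0.0121, 0.1062]
tcp_rot: [[0.111, 0.994, -0.002], [0.994, -0.111, -0.001], [-0.001, -0.002, -1.0]]
ft_force: [-1.3, 0.1, -0.7]
grip_width: 0.0215
grasp_force: 30.0
```

Emit:
carry_out --motion '[[[0,0,0,0,0,0,0.0],[0,0,0,0,0,0,0.0],[0,0,0,0,0,0,0.0]]]'

```text
time_s: 46.82
tcp_pos: [0.6262, -0.0103, 0.1088]
tcp_rot: [[0.109, 0.994, 0.001], [0.994, -0.109, 0.0], [0.0, 0.001, -1.0]]
ft_force: [0.7, -0.5, -0.6]
grip_width: 0.0209
grasp_force: 30.0
```

Emit:
carry_out --motion '[[[0,0,0,0,0,-0.4,0.0],[0,0,0,0,0,-0.3,0.0],[0,0,0,0,0,-0.2,0.0],[0,0,0,0,0,-0.06,0.0],[0,0,0,0,0,0,0.0]]]'

```text
time_s: 47.45
tcp_pos: [0.6257, -0.0102, 0.0795]
tcp_rot: [[0.109, 0.994, 0.0], [0.994, -0.109, 0.0], [0.0, 0.0, -1.0]]
ft_force: [0.1, 0.5, -1.4]
grip_width: 0.0211
grasp_force: 30.0
```

Emit:
carry_out --motion '[[[0,0,0,0,0,-0.05,0.0],[0,0,0,0,0,0,0.0],[0,0,0,0,0,0,0.0]]]'

```text
time_s: 47.82
tcp_pos: [0.6259, -0.0102, 0.0792]
tcp_rot: [[0.109, 0.994, 0.001], [0.994, -0.109, -0.0], [-0.0, 0.001, -1.0]]
ft_force: [-3.0, 0.1, 8.1]
grip_width: 0.0216
grasp_force: 30.0
```

Emit:
carry_out --motion '[[[0,0,0,0,0,0,0.4],[0,0,0,0,0,0,0.4],[0,0,0,0,0,0,0.4],[0,0,0,0,0,1,0.4],[0,0,0,0,0,1,0.4]]]'

```text
time_s: 48.45
tcp_pos: [0.6254, -0.0102, 0.1381]
tcp_rot: [[0.109, 0.994, -0.001], [0.994, -0.109, 0.0], [0.0, -0.001, -1.0]]
ft_force: [1.3, 0.2, -0.2]
grip_width: 0.0376
grasp_force: 0.0
```

Emit:
carry_out --motion '[[[0,0,0,-0.185,0.908,0,0.4],[0,0,0,-0.185,0.908,0,0.4],[0,0,0,-0.185,0.908,0,0.4],[0,0,0,-0.185,0.908,0,0.4],[0,0,0,-0.185,0.908,0,0.4]]]'

```text
time_s: 49.08
tcp_pos: [0.5978, 0.1268, 0.1378]
tcp_rot: [[0.109, 0.994, -0.0], [0.994, -0.109, 0.0], [0.0, -0.0, -1.0]]
ft_force: [-0.6, 0.1, 0.2]
grip_width: 0.0376
grasp_force: 0.0
```

Emit:
carry_out --motion '[[[0,0,0,-0.185,0.908,0,0.4],[0,0,0,-0.185,0.908,0,0.4],[0,0,0,0,0,0,0.4],[0,0,0,0,0,0,0.4],[0,0,0,0,0,0,0.4]]]'

```text
time_s: 49.7
tcp_pos: [0.5874, 0.1784, 0.1378]
tcp_rot: [[0.111, 0.994, 0.0], [0.994, -0.111, -0.001], [-0.001, 0.0, -1.0]]
ft_force: [0.2, -0.8, 0.3]
grip_width: 0.0375
grasp_force: 0.0
```

```bash
python3 -W ignore - <<'E'
from h import *
f,s=report((.5875,.1805),{})
for C in(cloud(f),cloud(s)):
    print([(plug(C,p,.02,.084,.105)) for p in[(.6262,-.0095),(.6313,.036)]])
E
```

```text
top [('knob', None, 0)]
side [('knob', array([0.5865, 0.1817, 0.0788]), 48)]
[(array([ 0.62611318, -0.01095213,  0.09330106]), np.int64(81)), (array([0.63046658, 0.03571721, 0.09390961]), np.int64(77))]
[(array([ 0.62183648, -0.00862544,  0.09243005]), np.int64(58)), (array([0.6255215 , 0.0378971 , 0.09236899]), np.int64(64))]
```

Blue is home. Last index, to notch 5.

Emit:
carry_out --motion '[[[0,0,0,0,0.05,-0.8,0.4],[0,0,0,0,0,-0.8,0.4],[0,0,0,0,0,-0.8,0.4],[0,0,0,0,0,-0.55,0.4],[0,0,0,0,0,0,0.4]]]'

```text
time_s: 50.42
tcp_pos: [0.5861, 0.1812, 0.0484]
tcp_rot: [[0.109, 0.994, -0.002], [0.994, -0.109, -0.001], [-0.001, -0.002, -1.0]]
ft_force: [-0.4, 0.4, 0.4]
grip_width: 0.0378
grasp_force: 0.0
```

Emit:
carry_out --motion '[[[0,0,0,0,0,0,0.0],[0,0,0,0,0,0,0.0],[0,0,0,0,0,0,0.0],[0,0,0,0,0,0.25,0.0],[0,0,0,0,0,0.25,0.0]]]'

```text
time_s: 51.05
tcp_pos: [0.5874, 0.1822, 0.0644]
tcp_rot: [[0.109, 0.994, 0.001], [0.994, -0.109, 0.001], [0.001, 0.001, -1.0]]
ft_force: [5.1, 1.9, -11.5]
grip_width: 0.025
grasp_force: 30.0
```

Emit:
carry_out --motion '[[[0,0,0,0,0,0,0.0],[0,0,0,0,0,0,0.0]]]'

```text
time_s: 51.3
tcp_pos: [0.5874, 0.1821, 0.0642]
tcp_rot: [[0.109, 0.994, 0.001], [0.994, -0.109, 0.001], [0.001, 0.001, -1.0]]
ft_force: [4.3, 0.9, -10.3]
grip_width: 0.0257
grasp_force: 30.0
```

Emit:
carry_out --motion '[[[0,0,0,0.043,0.381,0,0.0],[0,0,0,0.043,0.381,0,0.0],[0,0,0,0.043,0.381,0,0.0],[0,0,0,0.043,0.381,0,0.0],[0,0,0,0,0,0,0.0]]]'

```text
time_s: 51.92
tcp_pos: [0.5925, 0.2275, 0.0639]
tcp_rot: [[0.109, 0.994, 0.0], [0.994, -0.109, -0.001], [-0.001, 0.0, -1.0]]
ft_force: [5.6, 0.8, -10.3]
grip_width: 0.0256
grasp_force: 30.0
```

Emit:
carry_out --motion '[[[0,0,0,0,0,0,0.0],[0,0,0,0,0,0,0.0]]]'

```text
time_s: 52.18
tcp_pos: [0.5924, 0.2275, 0.0641]
tcp_rot: [[0.109, 0.994, 0.001], [0.994, -0.109, -0.0], [-0.0, 0.001, -1.0]]
ft_force: [4.6, 1.6, -11.0]
grip_width: 0.0256
grasp_force: 30.0
```

Then release, rise and back off sideways so the cameras can see.

Emit:
carry_out --motion '[[[0,0,0,0,0,-0.25,0.0],[0,0,0,0,0,-0.25,0.0],[0,0,0,0,0,0,0.0],[0,0,0,0,0,0,0.4],[0,0,0,0,0,0,0.4]]]'

```text
time_s: 52.8
tcp_pos: [0.591, 0.2277, 0.0494]
tcp_rot: [[0.108, 0.994, -0.002], [0.994, -0.108, -0.0], [-0.001, -0.002, -1.0]]
ft_force: [-0.6, 0.1, 0.7]
grip_width: 0.0375
grasp_force: 0.0
```

Emit:
carry_out --motion '[[[0,0,0,0,0,0,0.4],[0,0,0,0,0,0,0.4],[0,0,0,0,0,1,0.4],[0,0,0,0,0,1,0.4],[0,0,0,0,0,1,0.4]]]'

```text
time_s: 53.42
tcp_pos: [0.5917, 0.2276, 0.1403]
tcp_rot: [[0.109, 0.994, -0.001], [0.994, -0.109, -0.0], [-0.0, -0.001, -1.0]]
ft_force: [0.3, 0.2, -0.1]
grip_width: 0.0376
grasp_force: 0.0
```

Emit:
carry_out --motion '[[[0,0,0,-0.8,0.9,0.3,0.4],[0,0,0,-0.8,0.9,0.3,0.4],[0,0,0,-0.8,0.9,0.3,0.4],[0,0,0,-0.8,0.9,0.3,0.4],[0,0,0,0,0,0,0.4]]]'

```text
time_s: 54.05
tcp_pos: [0.4936, 0.3393, 0.1764]
tcp_rot: [[0.103, 0.995, -0.0], [0.995, -0.103, 0.003], [0.003, -0.0, -1.0]]
ft_force: [0.7, -1.2, -0.6]
grip_width: 0.0377
grasp_force: 0.0
```

```bash
python3 -W ignore - <<'E'
from h import *
f,s=report((.5925,.2265),{})
for C in(cloud(f),cloud(s)):
    print([(plug(C,p,.02,.084,.105)[0].round(4)) for p in[(.6313,.036),(.6364,.0819),(.6416,.1276),(.6468,.1733)]])
cv2.imwrite('pics/end.png',f["pixels"][:,:,::-1])
E
```

```text
top [('knob', array([0.5915, 0.2262, 0.0777]), 73)]
side [('knob', array([0.5915, 0.2274, 0.0791]), 53)]
[array([0.6312, 0.0342, 0.0933]), array([0.6351, 0.0807, 0.0935]), array([0.6415, 0.1258, 0.0933]), array([0.6465, 0.1699, 0.0935])]
[array([0.6268, 0.0365, 0.0927]), array([0.6306, 0.0833, 0.0925]), array([0.6371, 0.1287, 0.0927]), array([0.6421, 0.1719, 0.0928])]
```

View pics/end.png

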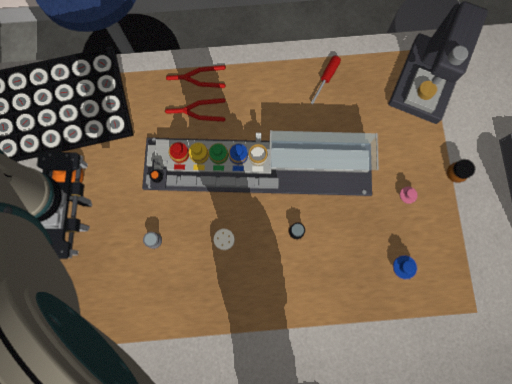

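The slide is locked at notch 5. Four plugs are seated at (179,150), (199,152), (219,152) and (239,153), and the white case at (258,153) is open. There is no white plug on the bench, and the loupes and dish are unmoved.

```bash
python3 -c "
from station import arm
print(arm.hand_in())"
```

```text
the job is handed in; nothing more can be done
None
```

I handed the job in with the slide locked at the fifth notch and the red, yellow, green and small blue plugs home in their own cases; the white case stays open because no white plug was on the bench, the loupes and screw dish were not moved, and the hand-in gave no verdict.

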